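# Put three mixed-up food tubs back on their own storage boxes

## Robot

A 6-joint arm with a two-finger parallel gripper is mounted at the origin on a cart in front of the work surface, level with it; the furniture and walls round the work are solid. World frame = base frame: x ahead of the robot, y to its left, z up, the work surface at z = 0. Lengths are in m, angles in rad, forces in N, time in s.
With the tool pointing down it reaches from about 0.35 to 0.975 m from the base axis. Payload 4.9 kg.
Tool frame: the origin (TCP) lies at the very end of the fingers, on their centre line; the grasp point (between the pads) lies 19 mm behind it (ctrl.pinch_z is the distance from the TCP to the grasp point, in m); z points along the fingers, y is the direction in which the jaws open and shut (so a half turn about z gives the same grasp; the last joint's range is limited). The gripper opens to 85 mm and grips with 20 to 120 N. Pads are 22 mm wide; open, the fingers measure 114 mm over their backs; the gripper's body (76 mm by 85 mm) begins 54 mm behind the grasp point. The pads swing forward as they close: fully open they stand 13 mm farther back than shut.
Start: joints at [-1.429, 0.053, 1.613, -0, 1.476, -0.119], TCP at [0.161, -0.604, 0.231] pointing down, gripper open.
Joint ranges: [-3.01, 3.01], [-1.01, 2.22], [0.06, 2.58], [-1.02, 4.17], [0.09, 2.62], [-3.14, 3.14]. Speed limits (rad/s): [2.57, 2.57, 3.14, 3.14, 3.14, 3.14].

## Interface

Orientations are given as a rotation vector (axis times angle).
In Python, from station import ctrl gives the robot as it stands.
- The arm moves only by the tool carry_out, never from a script. Its argument "series" is a list of rows, each a list of 7 numbers: the shift along the world's x, y, z each as a share of 0.025 m, from -1 to 1, then the turn, a rotation vector about the world's x, y, z each as a share of 0.1 rad, from -1 to 1, then the opening, from 0 (shut) to 1 (fully open). A call has 1 to 12 rows; each row shifts and turns the commanded pose from where the row before left it; what a row does not reach is not made up. A row lasts 1/10 s, in which the tool goes at most 50 mm and 8.59 degrees, less where a joint would pass 70% of its speed; a pose out of reach is approached as far as the arm can. A call with a number of a shift or a turn outside -1 to 1 is refused whole. A call with a gripper value outside its range is refused whole. The fingers move at their own pace and stop on an object; "grip_force" is the grip in N (left out, the last holds). Time passes only in rows, so rows that do not move let the fingers close. It gives the time, the measured TCP pose, the force and the opening at its end, in the units of the state.
- ctrl.get_obs(): the state, without advancing time (a new reading comes with each control period).
- ctrl.get_image(name): name is "side" or "top"; returns a dict with "frame" (480x640x3 uint8, blue, green, red), "fx", "fy", "cx", "cy" (pixels), "R" (3x3) and "t" (3): a world point X has camera coordinates R X + t. Camera axes: x right, y down, z forward; pixel columns grow to the right and rows downward; lengths in m; the calibration is good to about 2 mm. A picture is of the moment at which its call begins. There is no depth.
- ctrl.finish_job(): hands the job in, once; it reports no verdict.
Trained networks look in a picture, given as the dict that the camera call returned (one of the last four; its "shot" number tells which), for a name from the list of things; names that differ only in an ending like _2 or _b are one class to them, and where a whole thing is asked for, a point or a joint stands for the part that bears it (a point fixed in the world has none). Each returns a list of dicts, best first, with "p" (0 to 1); they miss things now and then, are a little off and sometimes report something else, mostly with a low value. They report only what shows in the picture. A call takes as long as a camera call. They do not tell look-alikes from the thing itself.
- ctrl.trace(picture, name): "mask" (480x640 bool, what is visible of it) and "rect" ([left, top, width, height] as shares, 0 to 1, of the picture: columns of its width, rows of its height, round what is visible of it).
- ctrl.mark_of(picture, name): "position" ([column, row] as shares, 0 to 1, of the picture: columns of its width, rows of its height: a listed point, or the origin of a listed thing).
The state is a dict: "t": time; "q": joint angles; "dq": joint speeds; "effort": joint torques, N m; "tool_pos": TCP position; "tool_rot": TCP orientation; "contact_force": force on the tool from outside, world axes, zero at the start; "wrist_torque": the same for the moment, N m; "opening": finger opening in m.
Only numpy, scipy, OpenCV 4.12 (cv2) and the standard library are available. Lean on these libraries where they do the work, as an engineer would, in place of code of your own. Each camera call takes 0.05 s, during which the arm holds its last target.

## Task

The small lidded tubs have been put back on the wrong storage boxes. Swap them round so that the round tub stands on the round box, the square tub on the square box and the deep oblong tub on the oblong box, each pressed home with its feet fully down in the hollows of the lid below, then stack the shallow oblong tub on the deep one in the same way; the cork mat is a free place to put a tub down meanwhile. Leave the kitchen timer where it stands, and keep every tub upright.

Things in the scene. Friction and masses are not known exactly. Their poses are not given: they have to be found in the camera images.
- box_oblong: Big oblong storage box, white with a flat white lid, 124 (its x) x 84 (its y) x 42 mm high, full and fixed in place; a small white clip on each x end. Origin: centre of its underside, z up. Its lid has four square hollows, 13 x 13 mm and 4.5 mm deep, centred at x = +-40, y = +-20 mm, which take the feet of the deep oblong tub (either way round). At the start the round tub stands on it, not in the hollows.
- box_square: Big square storage box, white with a flat white lid, 96 x 96 x 42 mm high, full and fixed in place; clips on its x sides. Origin: centre of its underside, z up. Its lid has four square hollows, 13 x 13 mm and 4.5 mm deep, centred at x = +-22, y = +-22 mm, for the feet of the square tub (any of the four quarter turns). At the start the deep oblong tub stands on it, a few degrees askew.
- box_round: Big round storage box, white with a flat white lid, 96 mm in diameter, 42 mm high, full and fixed in place; a small lifting tab on its lid. Origin: centre of its underside, z up. Its lid has a central round hollow 48 mm in diameter and 4.5 mm deep for the foot of the round tub (any yaw). At the start the square tub stands on it, at any yaw.
- trivet: Round cork mat, 128 mm in diameter and 6 mm thick, fixed, empty at the start: a free place for a tub. Origin: centre of its underside. (Wall units hang over the back of the worktop, undersides 0.53 m up, fronts 50 to 80 mm behind the centres of the rearmost boxes: carry things low, 20 to 40 mm over the others, to keep the wrist and arm clear of them.)
- tub_deep: Deep oblong tub, white, grey fixed lid: 104 (x) x 64 (y) x 48 mm high with feet, 0.22 kg. Origin: centre of its underside, at the bottom of its feet. Feet 8 mm thick, 5 mm high at x +-40, y +-20 mm; hollows as in the oblong box's lid, same places, for the shallow tub's feet. Grip the lid's skirt (top 13 mm) across y; clips stand 4 mm out at the x ends. Seated, its origin is 37.5 mm above the box's.
- tub_shallow: Shallow oblong tub, white with a grey fixed lid: the same in plan as the deep one (104 x 64 mm, same feet, clips, skirt; grip across y), but 38 mm high with its feet, 0.16 kg; it starts on the bare worktop. Origin: centre of its underside, at the bottom of its feet. Seated, its origin is 43.5 mm above that of the deep tub.
- tub_square: Square tub, white with a grey fixed lid: 68 x 68 x 44 mm high with its feet, 0.18 kg. Origin: centre of its underside, at the bottom of its feet. Feet 8 mm thick, 5 mm high at x = +-22, y = +-22 mm. Grip the lid's skirt (top 13 mm) across y (68 mm); clips stand 4 mm out of the x sides. Seated, its origin is 37.5 mm above the square box's.
- tub_round: Round tub, white with a grey fixed lid: 66 mm in diameter, 44 mm high with its foot, 0.17 kg. Origin: centre of its underside, at the bottom of its foot, a disc 43 mm in diameter and 5 mm high. Grip the lid's skirt (top 13 mm) across y; a small lifting tab stands 6 mm out at +x. Seated, its origin is 37.5 mm above the round box's.
- kitchen_timer: Kitchen timer, green top on a white foot, 69 mm in diameter, 55 mm high, loose: leave it alone. Origin: centre of its underside.
Things that resemble listed ones, but are neither listed nor needed, are in the scene too. What is shaped like the tub_round but purple is not meant.

How it is judged:
At the end, for the whole second after the job is handed in: Round tub seated on the round box, square on square, deep oblong on oblong, shallow on the deep one: centres within 7 mm, feet down in the hollows to 2 mm, level, the oblong ones in line to 0.12 rad (either way round), all released and at rest (horizontal distance between tub_round and box_round below 0.007 m and z of tub_round in the frame of box_round between 0.0345 and 0.0395 m and angle between each of tub_round, tub_square, tub_deep, tub_shallow's own z axis and vertical below 0.06 rad and linear speed of each of tub_round, tub_square, tub_deep, tub_shallow below 0.02 m/s and angular speed of each of tub_round, tub_square, tub_deep, tub_shallow below 0.2 rad/s and horizontal distance between tub_square and box_square below 0.007 m and z of tub_square in the frame of box_square between 0.0345 and 0.0395 m and horizontal distance between tub_deep and box_oblong below 0.007 m and z of tub_deep in the frame of box_oblong between 0.0345 and 0.0395 m and angle between the x axis of tub_deep and the x axis of box_oblong, either way round below 0.12 rad and horizontal distance between tub_shallow and tub_deep below 0.007 m and z of tub_shallow in the frame of tub_deep between 0.0405 and 0.0455 m and angle between the x axis of tub_shallow and the x axis of tub_deep, either way round below 0.12 rad); the robot touches nothing.
It fails at once if a tub is tipped by more than 0.5 rad (angle between any of tub_deep, tub_shallow, tub_square, tub_round's own z axis and vertical above 0.5 rad).
It fails at once if the kitchen timer is moved by more than 25 mm (distance of kitchen_timer from where it was at the start of the episode above 0.025 m).
It also fails if it takes over 128 s, if anything falls off the work surface, if the arm or the gripper's body presses on something with over 40 N, if the wrist force passes 120 N, or if a joint passes its speed limit or range.

## Working session

There is one attempt and no reset: what is moved stays moved. The work goes in short steps, Python scripts to look and compute and a tool call to move; the robot and the scene stay as the last step left them, time stands still between calls to the robot, and variables do not carry over. Pictures are saved under pics/ and viewed, and the job is handed in when it is done.

Besides the shell and the picture viewer there is one more tool, called after ">>>" by a JSON object that holds its "name" and its "arguments". carry_out: Moves the arm, as the interface text tells. Shift numbers are shares of 0.025 m and turn numbers shares of 0.1 rad, none past 1 either way. Its arguments: {"type":"object","properties":{"series":{"type":"array"},"grip_force":{"type":"number"}},"required":["series"]}

```bash
ls; mkdir -p pics; python3 - <<'E'
from station import ctrl
import cv2,numpy as np
o=ctrl.get_obs();print({k:np.round(v,3).tolist() for k,v in o.items()})
for n in("top","side"):
    p=ctrl.get_image(n);cv2.imwrite(f"pics/{n}0.png",p["frame"])
    print(n,p["fx"],p["fy"],p["cx"],p["cy"],np.round(p["R"],4).tolist(),np.round(p["t"],4).tolist(), p.keys())
    for k in "box_oblong box_square box_round trivet tub_deep tub_shallow tub_square tub_round kitchen_timer".split():
        print(k,[(np.round(np.array(d["position"])*[640,480],1).tolist(),round(d["p"],2)) for d in ctrl.mark_of(p,k)])
E
```

```text
pics
{'t': 0.0, 'q': [-1.429, 0.053, 1.614, 0.0, 1.476, -0.119], 'dq': [0.001, 0.001, 0.001, 0.0, 0.002, 0.001], 'effort': [-0.002, -39.369, -37.018, -0.0, 0.007, 0.0], 'tool_pos': [0.161, -0.603, 0.23], 'tool_rot': [-3.113, -0.408, 0.0], 'contact_force': [0.303, 0.236, -0.273], 'wrist_torque': [0.01, 0.011, 0.01], 'opening': 0.085}
top 475.66857925980554 475.66857925980554 315.73564242593636 237.26073547151796 [[0.0041, -0.9992, 0.0402], [-0.9944, -0.0084, -0.1056], [0.1059, -0.0395, -0.9936]] [-0.2281, 0.4435, 0.9816] dict_keys(['frame', 'fx', 'fy', 'cx', 'cy', 'R', 't', 'shot'])
box_oblong [([271.1, 222.4], 0.86)]
box_square [([319.5, 270.1], 0.86)]
box_round [([194.2, 236.7], 0.89)]
trivet [([393.5, 249.4], 0.62), ([250.6, 275.4], 0.32)]
tub_deep [([320.2, 265.4], 0.65)]
tub_shallow [([157.7, 183.2], 0.93)]
tub_square [([188.9, 231.7], 0.72)]
tub_round [([274.2, 213.1], 0.93), ([457.3, 285.8], 0.7)]
kitchen_timer [([250.0, 274.9], 0.64), ([273.7, 209.4], 0.32)]
side 523.7708583619864 523.7708583619864 315.55946017698375 248.45755209107 [[-0.9808, -0.1947, 0.0113], [-0.1294, 0.6063, -0.7846], [0.1459, -0.771, -0.6199]] [0.4206, 0.2561, 0.9479] dict_keys(['frame', 'fx', 'fy', 'cx', 'cy', 'R', 't', 'shot'])
box_oblong [([302.5, 299.3], 0.65)]
box_square [([358.0, 277.4], 0.87)]
box_round [([301.3, 364.8], 0.62)]
trivet [([352.7, 232.4], 0.87), ([234.5, 388.8], 0.41)]
tub_deep [([361.3, 259.3], 0.65)]
tub_shallow [([234.4, 387.7], 0.59)]
tub_square [([300.1, 349.9], 0.72)]
tub_round [([389.0, 204.4], 0.98), ([296.8, 285.2], 0.94)]
kitchen_timer [([353.5, 320.5], 0.97)]
```

View pics/top0.png

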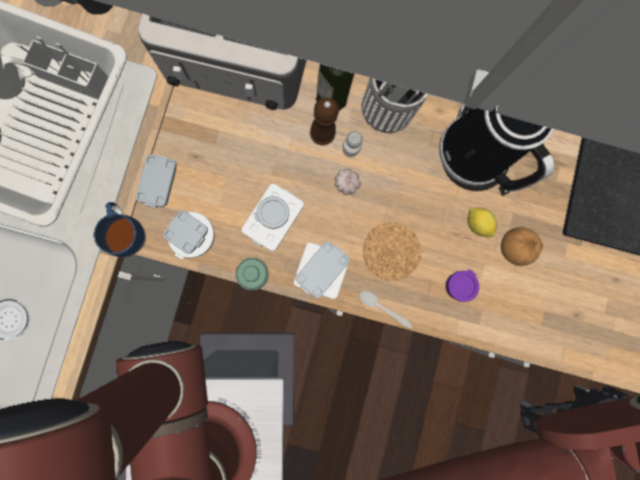

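View pics/side0.png

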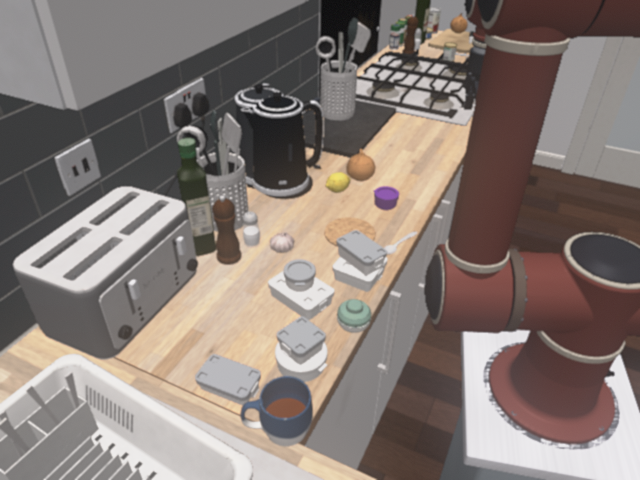

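The grey round tub is at top (273,212), on the oblong box. The purple look-alike at (463,286) is excluded. The deep tub is at (322,268), the square tub at (187,231), the shallow tub at (157,181), the mat at (393,249) and the timer at (251,274).

```bash
python3 - <<'E'
from station import ctrl
import cv2,numpy as np,pickle
out={}
for n,(x,y,w,h) in(("top",(130,140,230,170)),("side",(190,220,210,200))):
    p=ctrl.get_image(n)
    im=p["frame"][y:y+h,x:x+w]
    cv2.imwrite(f"pics/{n}1.png",cv2.resize(im,None,fx=3 if n=="side" else 3.4,fy=3 if n=="side" else 3.4,interpolation=cv2.INTER_CUBIC))
    ms={}
    for k in "box_oblong box_square box_round trivet tub_deep tub_shallow tub_square tub_round kitchen_timer".split():
        r=ctrl.trace(p,k)
        ms[k]=[(d["p"],d["mask"],d["rect"]) for d in r]
        print(n,k,[(round(d["p"],2),int(d["mask"].sum()),np.round(np.array(d["rect"])*[640,480,640,480],0).tolist()) for d in r])
    out[n]=(p,ms)
pickle.dump(out,open("obs0.pkl","wb"))
E
```

```text
top box_oblong []
top box_square [(0.73, 486, [296.0, 243.0, 48.0, 54.0])]
top box_round [(0.56, 620, [167.0, 213.0, 49.0, 44.0])]
top trivet [(0.72, 2652, [367.0, 222.0, 50.0, 61.0]), (0.17, 880, [252.0, 195.0, 36.0, 33.0])]
top tub_deep [(0.64, 1623, [295.0, 240.0, 50.0, 56.0]), (0.6, 608, [296.0, 244.0, 51.0, 54.0])]
top tub_shallow [(0.61, 1670, [132.0, 154.0, 44.0, 54.0])]
top tub_square []
top tub_round [(0.9, 897, [255.0, 194.0, 33.0, 37.0]), (0.9, 816, [448.0, 271.0, 28.0, 31.0])]
top kitchen_timer [(0.58, 878, [233.0, 258.0, 37.0, 33.0])]
side box_oblong [(0.84, 1624, [270.0, 272.0, 64.0, 46.0])]
side box_square [(0.3, 1445, [338.0, 232.0, 46.0, 50.0])]
side box_round [(0.64, 1056, [276.0, 345.0, 50.0, 36.0])]
side trivet [(0.68, 816, [324.0, 219.0, 51.0, 26.0]), (0.58, 1429, [336.0, 228.0, 51.0, 50.0])]
side tub_deep [(0.63, 1430, [340.0, 230.0, 47.0, 48.0])]
side tub_shallow [(0.6, 2211, [198.0, 355.0, 65.0, 50.0]), (0.2, 919, [333.0, 258.0, 53.0, 31.0])]
side tub_square [(0.79, 1509, [273.0, 317.0, 55.0, 48.0]), (0.4, 807, [323.0, 220.0, 52.0, 28.0])]
side tub_round [(0.65, 494, [377.0, 185.0, 22.0, 26.0]), (0.58, 846, [282.0, 260.0, 33.0, 30.0])]
side kitchen_timer [(0.79, 957, [337.0, 296.0, 35.0, 34.0])]
```

View pics/top1.png

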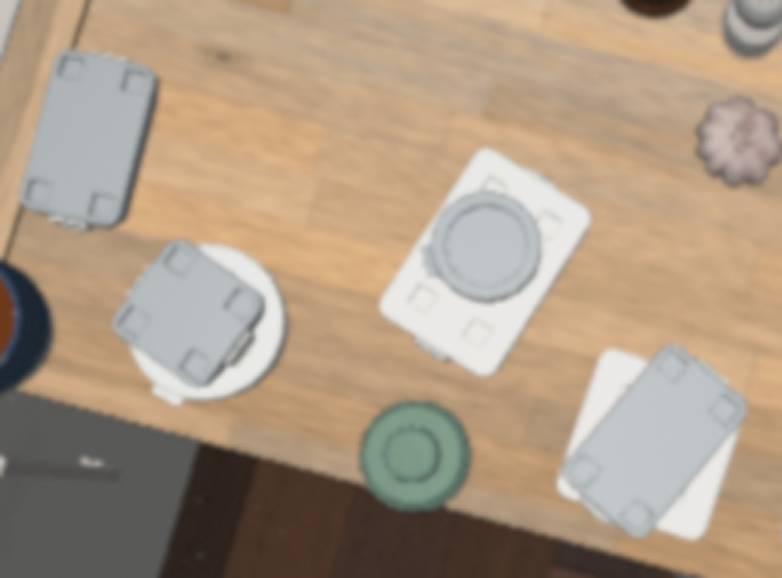

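View pics/side1.png

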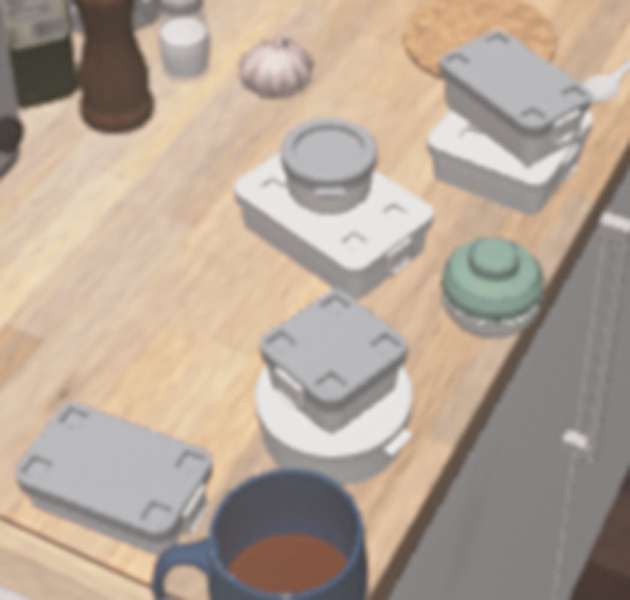

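```bash
cat > fit.py <<'E'
import cv2,numpy as np
from scipy.optimize import least_squares
def proj(p,X):
    c=np.asarray(X)@p["R"].T+p["t"]; return np.c_[c[:,0]/c[:,2]*p["fx"]+p["cx"],c[:,1]/c[:,2]*p["fy"]+p["cy"]]
def back(p,uv,z):
    uv=np.atleast_2d(uv);d=np.c_[(uv[:,0]-p["cx"])/p["fx"],(uv[:,1]-p["cy"])/p["fy"],np.ones(len(uv))]@p["R"]
    C=-p["R"].T@p["t"]; return C+d*((z-C[2])/d[:,2])[:,None]
def rrect(a,b,r=.009):
    a/=2;b/=2;pts=[]
    for sx,sy,t0 in((1,1,0),(-1,1,np.pi/2),(-1,-1,np.pi),(1,-1,1.5*np.pi)):
        for t in np.linspace(t0,t0+np.pi/2,6): pts.append((sx*(a-r)+r*np.cos(t),sy*(b-r)+r*np.sin(t)))
    return np.array(pts)
def circ(d): t=np.linspace(0,2*np.pi,72,endpoint=False);return np.c_[np.cos(t),np.sin(t)]*d/2
SH=dict(box_oblong=rrect(.124,.084),box_square=rrect(.096,.096),box_round=circ(.096),tub_deep=rrect(.104,.064),tub_shallow=rrect(.104,.064),tub_square=rrect(.068,.068),tub_round=circ(.066),trivet=circ(.128))
H=dict(tub_deep=.048,tub_shallow=.038,tub_square=.044,tub_round=.044)
def hull(p,name,x,y,th,ztop,skirt):
    s=SH[name];R=np.array([[np.cos(th),-np.sin(th)],[np.sin(th),np.cos(th)]]);w=s@R.T+[x,y]
    P=[np.c_[w,np.full(len(w),z)] for z in ([ztop] if skirt==0 else [ztop,ztop-skirt])]
    return cv2.convexHull(proj(p,np.vstack(P)).astype(np.float32))
def masks(p):
    f=cv2.resize(p["frame"],None,fx=4,fy=4,interpolation=cv2.INTER_CUBIC).astype(int)
    b,g,r=f[...,0],f[...,1],f[...,2];return b,g,r
def contour_pts(m,seed):
    m=m.astype(np.uint8);m=cv2.morphologyEx(m,cv2.MORPH_OPEN,np.ones((5,5),np.uint8))
    n,l,st,ce=cv2.connectedComponentsWithStats(m)
    k=l[int(seed[1]*4+1.5),int(seed[0]*4+1.5)]
    if k==0:
        ys,xs=np.nonzero(l);i=np.argmin((xs/4-seed[0])**2+(ys/4-seed[1])**2);k=l[ys[i],xs[i]]
    c=max(cv2.findContours((l==k).astype(np.uint8),cv2.RETR_EXTERNAL,cv2.CHAIN_APPROX_NONE)[0],key=len)[:,0,:]
    return (c+.5)/4-.5,(l==k)
def fit(p,name,pts,x0,ztop,skirt,scale=.5,sym=False):
    def res(v):
        h=hull(p,name,v[0],v[1],0 if sym else v[2],ztop,skirt)
        return np.array([cv2.pointPolygonTest(h,(float(a),float(b)),True) for a,b in pts])
    s=least_squares(res,x0,loss="soft_l1",f_scale=scale,x_scale=[.01,.01,.1],diff_step=None,method="trf") if not sym else least_squares(lambda v:res([v[0],v[1],0]),x0[:2],loss="soft_l1",f_scale=scale)
    return s.x,np.median(np.abs(res(s.x if not sym else [*s.x,0])))
E
python3 - <<'E'
import pickle,numpy as np,cv2
from fit import *
o=pickle.load(open("obs0.pkl","rb"));p=o["top"][0]
print("C",-p["R"].T@p["t"])
f=p["frame"].astype(int)
for n,(u,v) in dict(deep=(322,268),round=(273,212),square=(187,231),shallow=(157,181),boxo=(290,215),boxr=(205,242),boxs=(305,255),wood=(230,180)).items(): print(n,f[v,u])
b,g,r=masks(p)
grey=(r-b<12)&(r>120)&(r<208)
white=(r>=212)&(r-b<30)
cv2.imwrite("pics/seg.png",cv2.resize((grey*120+white*255).astype(np.uint8)[560:1240,520:1440],None,fx=.85,fy=.85))
viz=cv2.resize(p["frame"],None,fx=4,fy=4,interpolation=cv2.INTER_CUBIC)
def draw(h,c): cv2.polylines(viz,[np.round((h.reshape(-1,2)+.5)*4-.5).astype(np.int32)],True,c,1,cv2.LINE_AA)
R={}
for n,seed,zt,th0 in(("tub_deep",(322,268),.090,None),("tub_shallow",(155,181),.038,None),("tub_square",(187,231),.086,None),("tub_round",(273,212),.086,None)):
    pts,m=contour_pts(grey,seed)
    w=back(p,pts,zt)[:,:2];c=w.mean(0)
    rc=cv2.minAreaRect((w*1000).astype(np.float32));bx=cv2.boxPoints(rc)
    e1,e2=bx[1]-bx[0],bx[2]-bx[1];e=e1 if np.hypot(*e1)>np.hypot(*e2) else e2;th=np.arctan2(e[1],e[0])
    best=min((fit(p,n,pts,[*c,th+d],zt,.013,sym=n=="tub_round") for d in(0,)),key=lambda q:q[1])
    R[n]=best;print(n,np.round(best[0],4),round(best[1],2),rc[1])
    draw(hull(p,n,best[0][0],best[0][1],best[0][2] if len(best[0])>2 else 0,zt,.013),(0,0,255))
gd=cv2.dilate(grey.astype(np.uint8),np.ones((15,15)))
for n,seed,th0 in(("box_oblong",(290,220),None),("box_round",(205,245),0),("box_square",(336,285),None)):
    pts,m=contour_pts(white|grey,seed)  # union
    keep=np.array([gd[int(y*4+1.5),int(x*4+1.5)]==0 for x,y in pts]);pts=pts[keep]
    w=back(p,pts,.042)[:,:2];c=w.mean(0)
    for th in ([0] if n=="box_round" else np.arange(0,np.pi,.26)):
        q=fit(p,n,pts,[*c,th],.042,0.,sym=n=="box_round")
        if n not in R or q[1]<R[n][1]: R[n]=q
    best=R[n];print(n,np.round(best[0],4),round(best[1],2),len(pts))
    draw(hull(p,n,best[0][0],best[0][1],best[0][2] if len(best[0])>2 else 0,.042,0.),(255,0,0))
pickle.dump({k:v[0] for k,v in R.items()},open("fit0.pkl","wb"))
cv2.imwrite("pics/fit0.png",cv2.resize(viz[560:1240,500:1440],(800,579)))
E
```

```text
C [ 0.33803304 -0.18538713  1.03131078]
deep [200 198 192]
round [199 196 191]
square [193 190 185]
shallow [185 182 177]
boxo [224 227 228]
boxr [228 231 231]
boxs [230 233 235]
wood [134 170 205]
tub_deep [ 0.3747 -0.2353 -0.7057] 0.34 (66.20214080810547, 107.48927307128906)
tub_shallow [ 0.5609  0.1127 -0.2186] 0.65 (62.98347473144531, 108.73992919921875)
tub_square [0.4478 0.0361 0.9683] 0.28 (77.13186645507812, 70.29605102539062)
tub_round [ 0.4891 -0.1356] 0.21 (68.20482635498047, 66.55410766601562)
box_oblong [ 0.4863 -0.1344  2.5895] 0.27 328
box_round [0.4473 0.0372] 0.64 123
box_square [ 0.3754 -0.237   1.2978] 0.7 308
```

View pics/fit0.png

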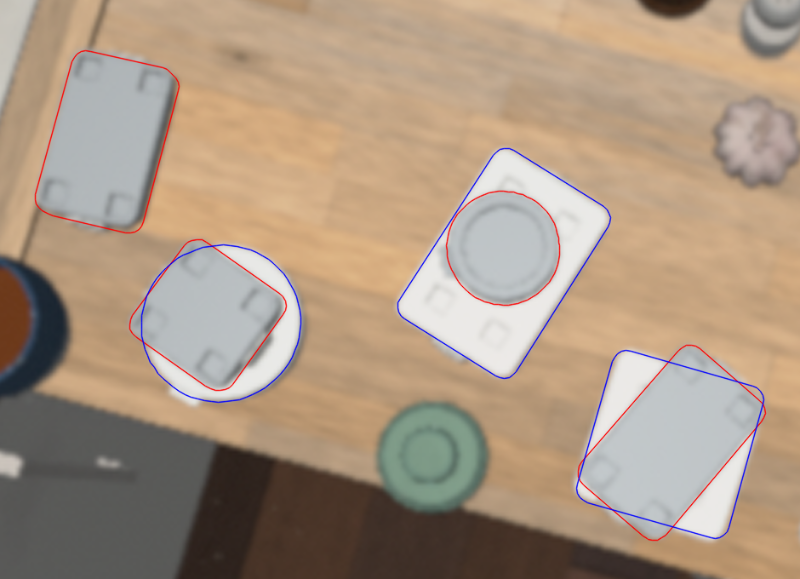

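View pics/seg.png

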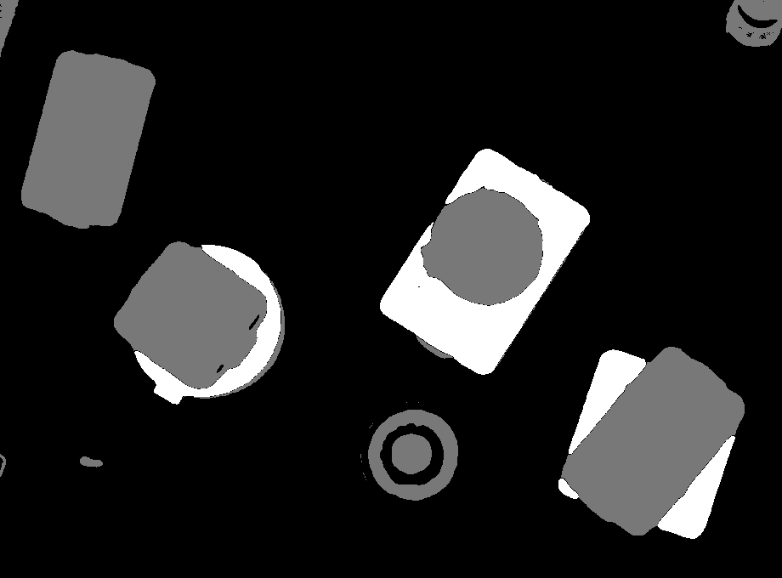

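```bash
cat > h.py <<'E'
from station import ctrl
import numpy as np
from scipy.spatial.transform import Rotation as Ro
def yaw(rv): x=Ro.from_rotvec(rv).as_matrix()[:,0]; return np.arctan2(x[1],x[0])
def rem(x,y,z,th):
    o=ctrl.get_obs();d=np.array([x,y,z])-o["tool_pos"];dy=(th-yaw(o["tool_rot"])+np.pi/2)%np.pi-np.pi/2
    zt=Ro.from_rotvec(o["tool_rot"]).as_matrix()[:,2]
    print("t",round(o["t"],2),"pos",np.round(o["tool_pos"],4),"yaw",round(yaw(o["tool_rot"]),4),"ztool",np.round(zt,4),"F",np.round(o["contact_force"],1),"open",round(o["opening"],4),"q6",round(o["q"][5],2))
    print("UNITS shift",np.round(d/.025,2),"turn",round(dy/.1,2))
E
python3 - <<'E'
from h import *;from fit import *
import pickle
print(ctrl.pinch_z)
o=pickle.load(open("obs0.pkl","rb"));p=o["top"][0]
m=o["top"][1]["trivet"][0][1]
f=p["frame"].astype(int)
(c,r)=cv2.minEnclosingCircle(np.argwhere(m)[:,::-1].astype(np.float32));print(c,r)
ys,xs=np.nonzero(m);print(back(p,[[xs.mean(),ys.mean()]],.006),back(p,[c],.006))
print("timer",back(p,[[251,274]],.05))
rem(.3747,-.2353,.16,-.7057)
E
```

```text
0.0187
(391.5743103027344, 251.35496520996094) 29.327735900878906
[[ 0.4179044  -0.39127249  0.006     ]] [[ 0.41785239 -0.39151904  0.006     ]]
timer [[ 0.36583275 -0.09205673  0.05      ]]
t 2.0 pos [ 0.1612 -0.6038  0.2313] yaw 0.2608 ztool [-0.  0. -1.] F [-0.1  0.1  0.2] open 0.0857 q6 -0.12
UNITS shift [ 8.54 14.74 -2.85] turn -9.66
```

>>> {"name": "carry_out", "arguments": {"series": [[0.57,0.98,-0.2,0,0,-0.64,1],[0.57,0.98,-0.2,0,0,-0.64,1],[0.57,0.98,-0.2,0,0,-0.64,1],[0.57,0.98,-0.2,0,0,-0.64,1],[0.57,0.98,-0.2,0,0,-0.64,1],[0.57,0.98,-0.2,0,0,-0.64,1],[0.57,0.98,-0.2,0,0,-0.64,1],[0.57,0.98,-0.2,0,0,-0.64,1],[0.57,0.98,-0.2,0,0,-0.64,1],[0.57,0.98,-0.2,0,0,-0.64,1],[0.57,0.98,-0.2,0,0,-0.64,1],[0.57,0.98,-0.2,0,0,-0.64,1]], "grip_force": 40}}

```text
t: 3.2
tool_pos: [0.3326, -0.3089, 0.1713]
tool_rot: [3.04, -0.792, 0.001]
contact_force: [-0.6, -0.3, -0.0]
opening: 0.0853
```

```bash
python3 -c "
from h import *
rem(.3747,-.2353,.15,-.7057)"
```

```text
t 3.2 pos [ 0.3326 -0.3089  0.1713] yaw -0.51 ztool [ 4.e-04 -4.e-04 -1.e+00] F [-0.6 -0.3 -0. ] open 0.0853 q6 1.17
UNITS shift [ 1.68  2.94 -0.85] turn -1.96
```

>>> {"name": "carry_out", "arguments": {"series": [[0.56,0.98,-0.3,0,0,-0.65,1],[0.56,0.98,-0.3,0,0,-0.65,1],[0.56,0.98,-0.25,0,0,-0.66,1],[0,0,-1,0,0,0,1],[0,0,-1,0,0,0,1],[0,0,-0.6,0,0,0,1]]}}

```text
t: 3.8
tool_pos: [0.3736, -0.2354, 0.0833]
tool_rot: [-2.949, 1.08, 0.003]
contact_force: [0.4, 0.6, 0.1]
opening: 0.0856
```

```bash
python3 - <<'E'
from h import *;import cv2
rem(.3747,-.2353,.058,-.7057)
p=ctrl.get_image("side");cv2.imwrite("pics/s2.png",cv2.resize(p["frame"][150:350,260:460],None,fx=3,fy=3,interpolation=cv2.INTER_CUBIC))
E
```

```text
t 3.8 pos [ 0.3736 -0.2354  0.0833] yaw -0.7023 ztool [-0.0014  0.0013 -1.    ] F [0.4 0.6 0.1] open 0.0856 q6 1.54
UNITS shift [ 0.04  0.   -1.01] turn -0.03
```

View pics/s2.png

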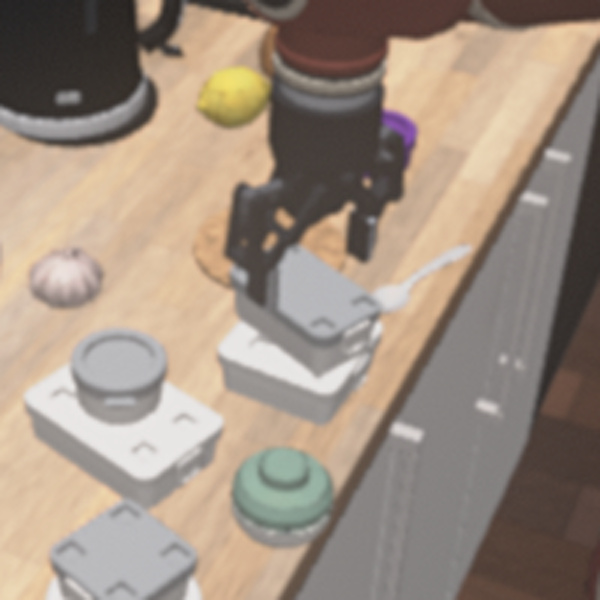

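The jaws straddle the deep tub's lid, with finger tips at crop (262,300) and (362,245). I'll descend and grip.

>>> {"name": "carry_out", "arguments": {"series": [[0.04,0,-0.5,0,0,-0.03,1],[0,0,-0.5,0,0,0,1],[0,0,0,0,0,0,0],[0,0,0,0,0,0,0],[0,0,0,0,0,0,0],[0,0,0,0,0,0,0],[0,0,0,0,0,0,0]]}}

```text
t: 4.55
tool_pos: [0.3752, -0.2364, 0.0602]
tool_rot: [2.948, -1.086, 0.0]
contact_force: [0.3, -0.3, -1.9]
opening: 0.0635
```

```bash
python3 - <<'E'
from h import *;import cv2
rem(.418,-.391,.14,-.7057)
p=ctrl.get_image("side");cv2.imwrite("pics/s3.png",cv2.resize(p["frame"][150:350,260:460],None,fx=3,fy=3,interpolation=cv2.INTER_CUBIC))
E
```

```text
t 4.55 pos [ 0.3752 -0.2364  0.0602] yaw -0.7062 ztool [ 2.e-04 -3.e-04 -1.e+00] F [ 0.3 -0.3 -1.9] open 0.0635 q6 1.55
UNITS shift [ 1.71 -6.18  3.19] turn 0.0
```

View pics/s3.png

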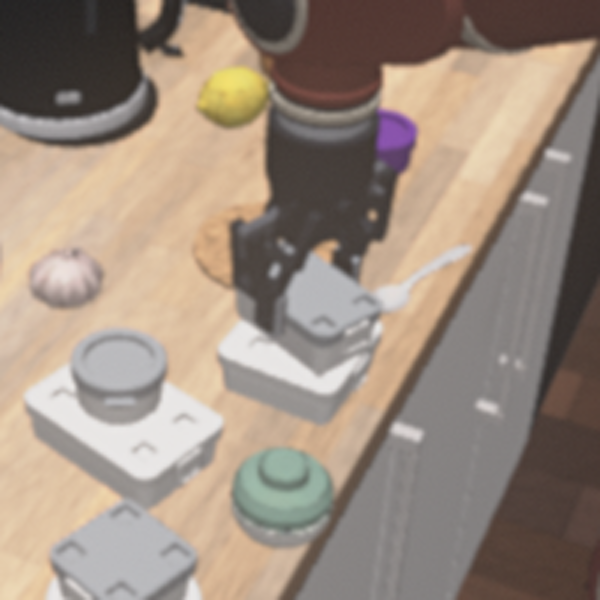

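>>> {"name": "carry_out", "arguments": {"series": [[0,0,0.6,0,0,0,0],[0,0,0.6,0,0,0,0],[0.29,-1,0.2,0,0,0,0],[0.29,-1,0,0,0,0,0],[0.29,-1,0,0,0,0,0],[0.28,-1,0,0,0,0,0],[0.28,-1,0,0,0,0,0],[0.28,-1,-0.4,0,0,0,0],[0,-0.18,-1,0,0,0,0],[0,0,-0.8,0,0,0,0],[0,0,-0.4,0,0,0,0],[0,0,0,0,0,0,0]], "grip_force": 60}}

```text
t: 5.8
tool_pos: [0.4168, -0.3894, 0.0279]
tool_rot: [-2.946, 1.086, 0.006]
contact_force: [-0.6, 0.5, -2.6]
opening: 0.0631
```

```bash
python3 - <<'E'
from h import *;import cv2
rem(.418,-.391,.0245,-.7057)
p=ctrl.get_image("side");cv2.imwrite("pics/s4.png",cv2.resize(p["frame"][150:350,260:460],None,fx=3,fy=3,interpolation=cv2.INTER_CUBIC))
E
```

```text
t 5.8 pos [ 0.4168 -0.3894  0.0279] yaw -0.7062 ztool [-0.0028  0.0034 -1.    ] F [-0.6  0.5 -2.6] open 0.0631 q6 1.39
UNITS shift [ 0.05 -0.06 -0.14] turn 0.0
```

View pics/s4.png

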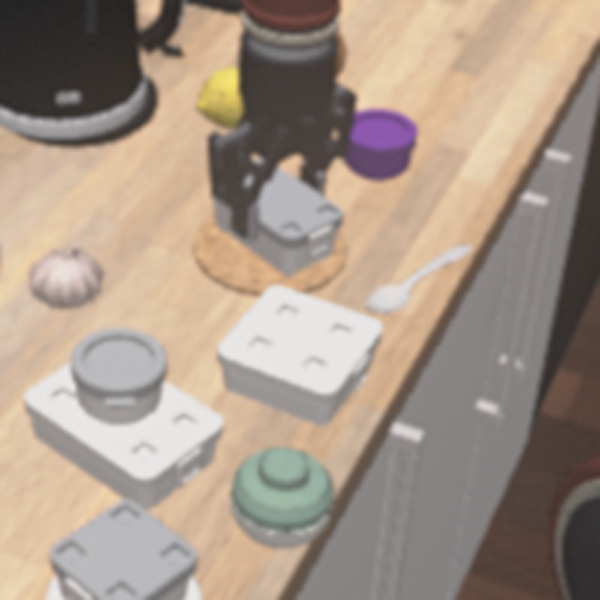

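>>> {"name": "carry_out", "arguments": {"series": [[0,0,-0.1,0,0,0,0],[0,0,-0.08,0,0,0,0],[0,0,0,0,0,0,0]]}}

```text
t: 6.15
tool_pos: [0.4182, -0.3911, 0.0262]
tool_rot: [2.947, -1.086, 0.002]
contact_force: [0.4, -0.7, -3.3]
opening: 0.0627
```

```bash
python3 -c "
from h import *
rem(.418,-.391,.0245,-.7057)"
```

```text
t 6.15 pos [ 0.4182 -0.3911  0.0262] yaw -0.7059 ztool [ 7.e-04 -9.e-04 -1.e+00] F [ 0.4 -0.7 -3.3] open 0.0627 q6 1.39
UNITS shift [-0.01  0.   -0.07] turn 0.0
```

>>> {"name": "carry_out", "arguments": {"series": [[0,0,-0.08,0,0,0,0],[0,0,-0.06,0,0,0,0],[0,0,0,0,0,0,0],[0,0,0,0,0,0,0]]}}

```text
t: 6.55
tool_pos: [0.4185, -0.3915, 0.0241]
tool_rot: [2.947, -1.086, 0.001]
contact_force: [-3.0, 3.4, 6.2]
opening: 0.0626
```

```bash
python3 -c "
from h import *
rem(.418,-.391,.0245,-.7057)"
```

```text
t 6.55 pos [ 0.4185 -0.3915  0.0241] yaw -0.7061 ztool [ 7.e-04 -8.e-04 -1.e+00] F [-3.   3.4  6.2] open 0.0626 q6 1.4
UNITS shift [-0.02  0.02  0.02] turn 0.0
```

>>> {"name": "carry_out", "arguments": {"series": [[0,0,0,0,0,0,1],[0,0,0,0,0,0,1],[0,0,0,0,0,0,1],[0,0,0.6,0,0,0,1],[0,0,1,0,0,0,1],[0,0,1,0,0,0,1],[0,0.4,1,0,0,0.5,1],[0.06,1,1,0,0,0.98,1],[0.06,1,0,0,0,0.98,1],[0.06,1,0,0,0,0.98,1],[0.06,1,0,0,0,0.98,1],[0.06,1,0,0,0,0.98,1]]}}

```text
t: 7.75
tool_pos: [0.4256, -0.2551, 0.1383]
tool_rot: [3.13, -0.255, 0.002]
contact_force: [0.2, 0.0, -0.1]
opening: 0.0851
```

>>> {"name": "carry_out", "arguments": {"series": [[0.07,1,0,0,0,0.98,1],[0.07,1,0,0,0,0.98,1],[0.07,1,0,0,0,0.98,1],[0.07,1,0,0,0,0.98,1],[0.07,1,0,0,0,0.98,1],[0.07,1,0,0,0,0.98,1],[0.07,1,0,0,0,0.98,1],[0.07,1,0,0,0,0.98,1],[0.07,1,0,0,0,0.98,1],[0.07,1,0,0,0,0.98,1]]}}

```text
t: 8.75
tool_pos: [0.4432, -0.0049, 0.1383]
tool_rot: [2.882, 1.249, 0.002]
contact_force: [0.3, -0.3, 0.8]
opening: 0.0855
```

```bash
cat > look.py <<'E'
from h import *;from fit import *
import pickle
def look(tag,objs,view=(500,560,1440,1240),extra=None):
    """objs: name->(seed, ztop, theta0, kind 'g'/'w')"""
    p=ctrl.get_image("top");cv2.imwrite(f"pics/raw_{tag}.png",p["frame"]);pickle.dump(p,open(f"{tag}.pkl","wb"))
    b,g,r=masks(p);grey=(r-b<12)&(r>120)&(r<208);white=(r>=212)&(r-b<30)
    gd=cv2.dilate(grey.astype(np.uint8),np.ones((15,15)))
    viz=cv2.resize(p["frame"],None,fx=4,fy=4,interpolation=cv2.INTER_CUBIC);out={}
    for n,(c0,zt,th0,kind) in objs.items():
        sk=.013 if kind=="g" else 0.
        seed=proj(p,[[c0[0],c0[1],zt]])[0]
        pts,m=contour_pts(grey if kind=="g" else (white|grey if kind=="u" else white),seed)
        if kind=="u": pts=pts[[gd[int(y*4+1.5),int(x*4+1.5)]==0 for x,y in pts]]
        # drop far points
        h=hull(p,n,c0[0],c0[1],th0 or 0,zt,sk);pts=pts[[abs(cv2.pointPolygonTest(h,(float(a),float(b_)),True))<5 for a,b_ in pts]]
        q=fit(p,n,pts,[*c0,th0 or 0],zt,sk,sym=th0 is None)
        out[n]=q[0];print(n,np.round(q[0],4),"res",round(q[1],2),"n",len(pts))
        hh=hull(p,n,q[0][0],q[0][1],q[0][2] if len(q[0])>2 else 0,zt,sk)
        cv2.polylines(viz,[np.round((hh.reshape(-1,2)+.5)*4-.5).astype(np.int32)],True,(0,0,255) if kind=="g" else (255,0,0),1,cv2.LINE_AA)
    x0,y0,x1,y1=view;v=viz[y0:y1,x0:x1];s=min(800/v.shape[1],600/v.shape[0]);cv2.imwrite(f"pics/look_{tag}.png",cv2.resize(v,None,fx=s,fy=s,interpolation=cv2.INTER_AREA))
    return out
E
python3 - <<'E'
from look import *
rem(.4478,.0361,.14,.968)
look("a",dict(tub_deep=((.418,-.391),.054,-.706,"g"),box_square=((.3754,-.237),.042,-.273,"w"),tub_round=((.489,-.1356),.086,None,"g"),box_oblong=((.4863,-.1344),.042,-.552,"u")),view=(900,700,1800,1300))
E
```

```text
t 8.75 pos [ 0.4432 -0.0049  0.1383] yaw 0.8178 ztool [ 1.7e-03 -3.0e-04 -1.0e+00] F [ 0.3 -0.3  0.8] open 0.0855 q6 0.57
UNITS shift [0.19 1.64 0.07] turn 1.5
tub_deep [ 0.4175 -0.3913 -0.706 ] res 0.8 n 500
box_square [ 0.3754 -0.237  -0.273 ] res 0.52 n 660
tub_round [ 0.4891 -0.1356] res 0.27 n 382
box_oblong [ 0.4868 -0.1339 -0.5515] res 0.25 n 425
```

View pics/look_a.png

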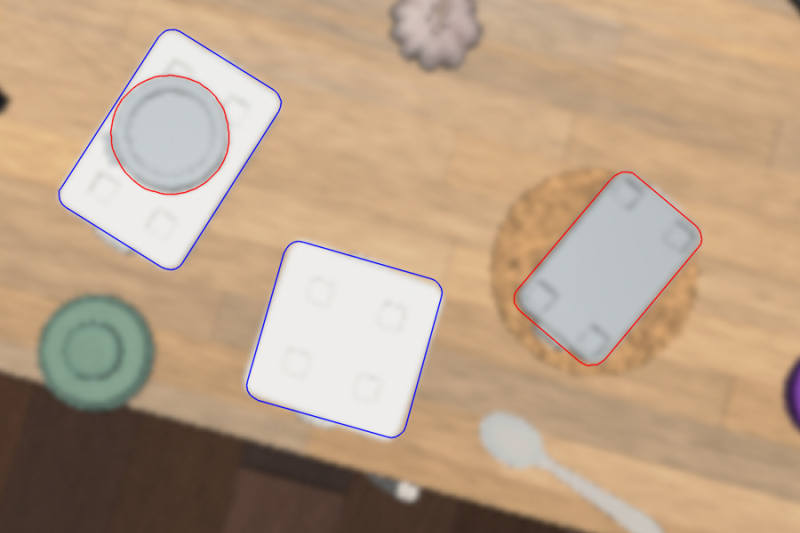

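```bash
python3 - <<'E'
s=open("fit.py").read()
i=s.index("    s=least_squares(res,x0")
s=s[:i]+'''    S=np.array([.001,.001,.01]);x0=np.array(x0,float)[:2 if sym else 3];S=S[:len(x0)];full=lambda v:v if not sym else [*v,0]
    s=least_squares(lambda u:res(full(x0+(u-100)*S)),np.full(len(x0),100.),loss="soft_l1",f_scale=scale,diff_step=1e-3)
    x=x0+(s.x-100)*S
    return x,np.median(np.abs(res(full(x))))
'''
open("fit.py","w").write(s)
s=open("look.py").read().replace('p=ctrl.get_image("top");cv2.imwrite(f"pics/raw_{tag}.png",p["frame"]);pickle.dump(p,open(f"{tag}.pkl","wb"))','p=pickle.load(open(extra,"rb")) if extra else ctrl.get_image("top");pickle.dump(p,open(f"{tag}.pkl","wb"))')
open("look.py","w").write(s)
E
python3 - <<'E'
from look import *
look("b",dict(tub_deep=((.418,-.391),.054,-.706,"g"),box_square=((.3754,-.237),.042,-.273,"w"),tub_round=((.489,-.1356),.086,None,"g"),box_oblong=((.4863,-.1344),.042,-.552,"u")),view=(900,700,1800,1300),extra="a.pkl")
o=pickle.load(open("obs0.pkl","rb"));pickle.dump(o["top"][0],open("p0.pkl","wb"))
look("c",dict(tub_deep=((.375,-.236),.090,-.706,"g"),tub_shallow=((.5609,.1127),.038,-.22,"g"),tub_square=((.4478,.0361),.086,.968,"g"),box_round=((.4473,.0372),.042,None,"u"),tub_round=((.489,-.1356),.086,None,"g"),box_oblong=((.4863,-.1344),.042,-.552,"u")),extra="p0.pkl")
E
```

```text
tub_deep [ 0.4175 -0.3913 -0.7107] res 0.79 n 500
box_square [ 0.3751 -0.2366 -0.3269] res 0.32 n 660
tub_round [ 0.4891 -0.1356] res 0.27 n 382
box_oblong [ 0.4867 -0.1337 -0.5532] res 0.27 n 425
tub_deep [ 0.3748 -0.2355 -0.6944] res 0.29 n 536
tub_shallow [ 0.562   0.1141 -0.1947] res 1.22 n 572
tub_square [0.4476 0.0361 0.9761] res 0.3 n 486
box_round [0.4459 0.0344] res 0.4 n 123
tub_round [ 0.4893 -0.1357] res 0.18 n 393
box_oblong [ 0.4862 -0.1341 -0.5554] res 0.25 n 328
```

View pics/look_b.png

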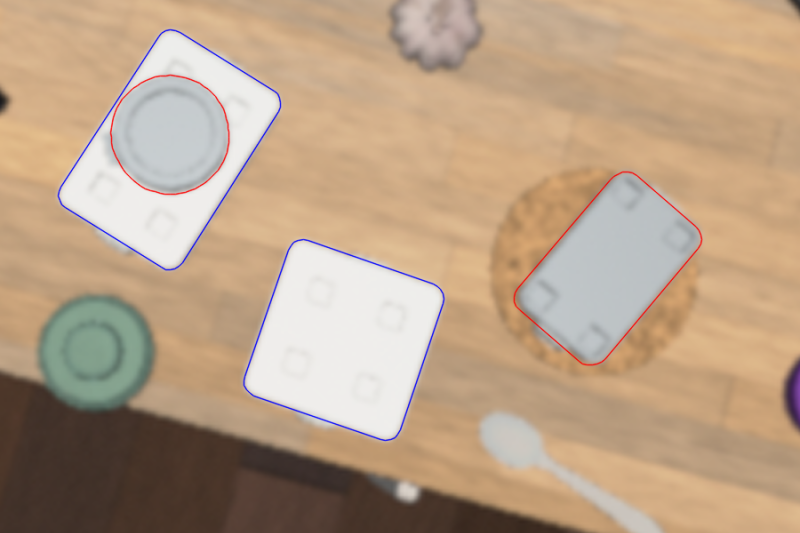

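View pics/look_c.png

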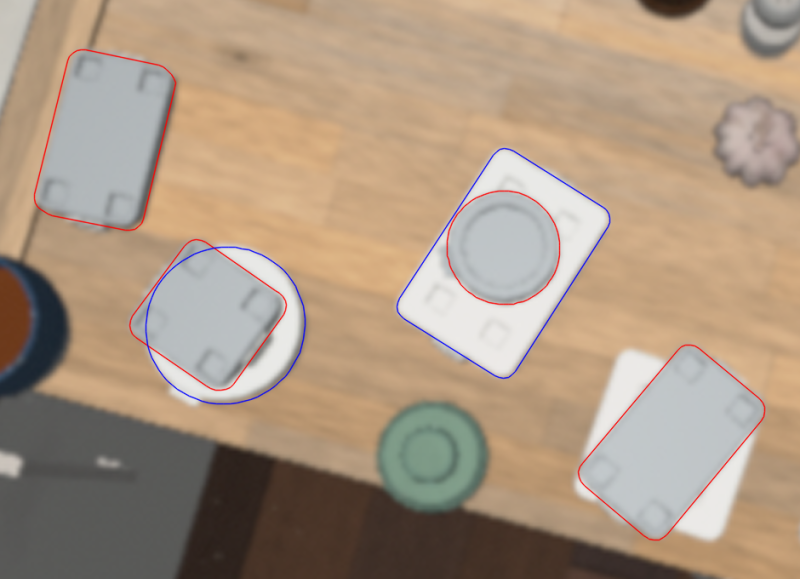

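>>> {"name": "carry_out", "arguments": {"series": [[0.09,0.82,0,0,0,0.79,1],[0.09,0.82,0,0,0,0.79,1],[0,0,-1,0,0,0,1],[0,0,-1,0,0,0,1],[0,0,-0.8,0,0,0,1],[0,0,-0.49,0,0,0,1],[0,0,0,0,0,0,1]]}}

```text
t: 9.5
tool_pos: [0.4462, 0.0351, 0.0536]
tool_rot: [-2.777, -1.466, 0.004]
contact_force: [-1.1, 0.2, 0.3]
opening: 0.0854
```

```bash
python3 - <<'E'
from h import *;import cv2
rem(.4476,.0361,.056,.976)
p=ctrl.get_image("side");cv2.imwrite("pics/s5.png",cv2.resize(p["frame"][230:410,220:420],None,fx=3,fy=3,interpolation=cv2.INTER_CUBIC))
E
```

```text
t 9.5 pos [0.4462 0.0351 0.0536] yaw 0.9713 ztool [-3.1e-03  2.0e-04 -1.0e+00] F [-1.1  0.2  0.3] open 0.0854 q6 0.51
UNITS shift [0.06 0.04 0.1 ] turn 0.05
```

View pics/s5.png

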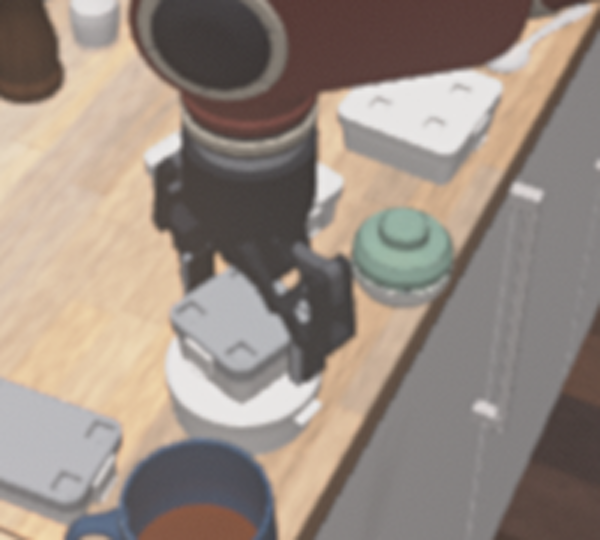

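>>> {"name": "carry_out", "arguments": {"series": [[0,0,0,0,0,0.04,0],[0,0,0,0,0,0,0],[0,0,0,0,0,0,0],[0,0,0,0,0,0,0],[0,0,0,0,0,0,0]]}}

```text
t: 10.05
tool_pos: [0.449, 0.035, 0.0567]
tool_rot: [2.773, 1.472, 0.005]
contact_force: [-0.9, -0.5, 6.5]
opening: 0.0668
```

```bash
python3 - <<'E'
from h import *
rem(.3751,-.2366,.12,1.244)
E
```

```text
t 10.05 pos [0.449  0.035  0.0567] yaw 0.9757 ztool [ 3.4e-03 -2.0e-04 -1.0e+00] F [-0.9 -0.5  6.5] open 0.0668 q6 0.51
UNITS shift [ -2.95 -10.87   2.53] turn 2.68
```

>>> {"name": "carry_out", "arguments": {"series": [[0,0,0.6,0,0,0,0],[0,0,1,0,0,0,0],[0,0,1,0,0,0,0],[-0.27,-0.99,0,0,0,0.24,0],[-0.27,-0.99,0,0,0,0.24,0],[-0.27,-0.99,0,0,0,0.24,0],[-0.27,-0.99,0,0,0,0.24,0],[-0.27,-0.99,0,0,0,0.24,0],[-0.27,-0.99,0,0,0,0.24,0],[-0.27,-0.99,0,0,0,0.25,0],[-0.27,-0.99,0,0,0,0.25,0],[-0.27,-0.99,0,0,0,0.25,0]]}}

```text
t: 11.25
tool_pos: [0.3858, -0.1883, 0.1194]
tool_rot: [-2.596, -1.768, 0.0]
contact_force: [0.5, -0.1, -1.9]
opening: 0.0669
```

>>> {"name": "carry_out", "arguments": {"series": [[-0.26,-0.99,-0.2,0,0,0.25,0],[-0.26,-0.99,-0.4,0,0,0.25,0],[0,0,-0.8,0,0,0,0],[0,0,-0.6,0,0,0,0],[0,0,0,0,0,0,0],[0,0,0,0,0,0,0]]}}

```text
t: 11.85
tool_pos: [0.3733, -0.2368, 0.0696]
tool_rot: [-2.552, -1.831, 0.0]
contact_force: [-0.5, -1.2, -2.0]
opening: 0.0666
```

```bash
python3 - <<'E'
from h import *;from look import *
rem(.3755,-.2368,.052,1.244)
p=ctrl.get_image("side");cv2.imwrite("pics/s6.png",cv2.resize(p["frame"][190:350,260:460],None,fx=4,fy=4,interpolation=cv2.INTER_CUBIC))
look("d",dict(box_round=((.447,.037),.042,None,"w"),tub_round=((.489,-.1356),.086,None,"g"),tub_shallow=((.562,.114),.038,-.2,"g")))
E
```

```text
t 11.85 pos [ 0.3733 -0.2368  0.0696] yaw 1.2448 ztool [-8.e-04  6.e-04 -1.e+00] F [-0.5 -1.2 -2. ] open 0.0666 q6 -0.41
UNITS shift [ 0.09  0.   -0.7 ] turn -0.01
box_round [0.4476 0.0374] res 0.75 n 534
tub_round [ 0.4891 -0.1356] res 0.23 n 385
tub_shallow [ 0.562   0.1141 -0.2   ] res 1.18 n 572
```

View pics/s6.png

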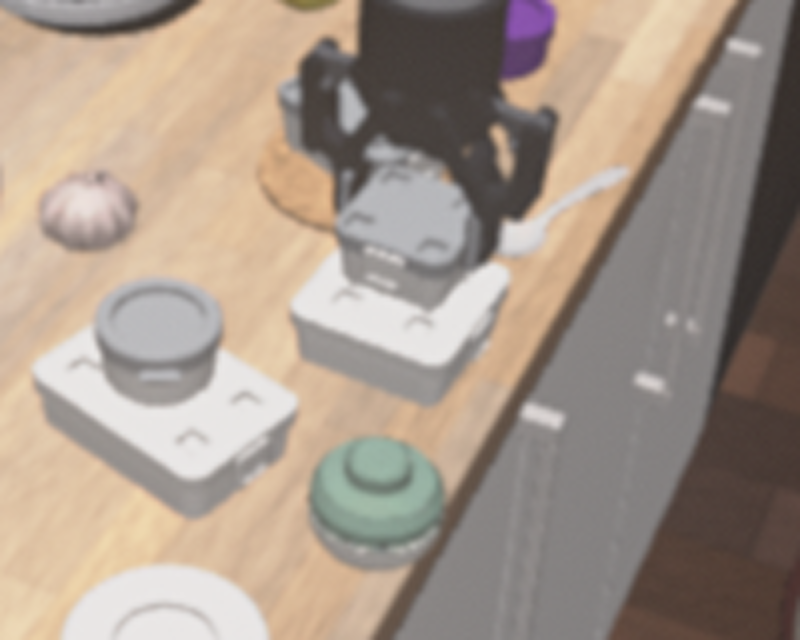

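View pics/look_d.png

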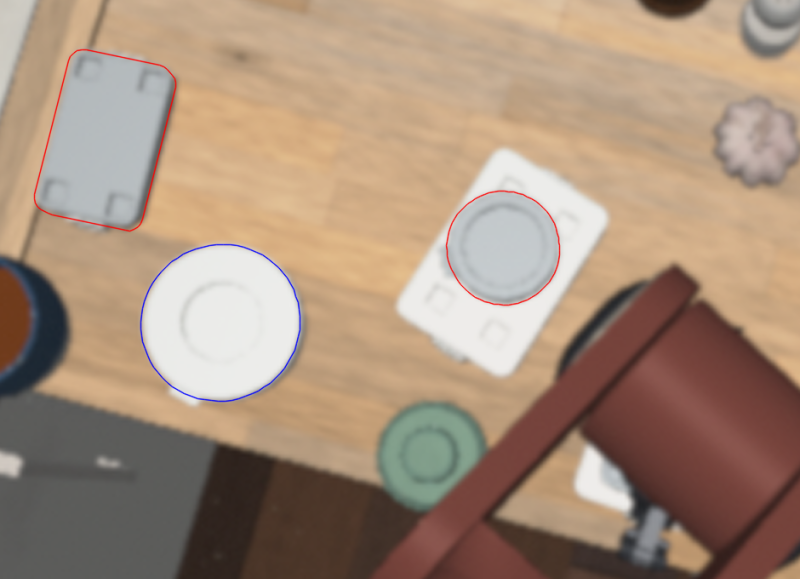

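>>> {"name": "carry_out", "arguments": {"series": [[0.08,0,-0.3,0,0,0,0],[0,0,-0.2,0,0,0,0],[0,0,0,0,0,0,0],[0,0,0,0,0,0,0]]}}

```text
t: 12.35
tool_pos: [0.3755, -0.2369, 0.057]
tool_rot: [-2.552, -1.831, 0.0]
contact_force: [0.9, 0.8, -2.9]
opening: 0.0666
```

```bash
python3 - <<'E'
from h import *
rem(.3755,-.2368,.052,1.244)
E
```

```text
t 12.35 pos [ 0.3755 -0.2369  0.057 ] yaw 1.245 ztool [-5.e-04  4.e-04 -1.e+00] F [ 0.9  0.8 -2.9] open 0.0666 q6 -0.4
UNITS shift [-0.   0.  -0.2] turn -0.01
```

>>> {"name": "carry_out", "arguments": {"series": [[0,0,-0.1,0,0,0,0],[0,0,-0.1,0,0,0,0],[0,0,-0.04,0,0,0,0],[0,0,0,0,0,0,0]]}}

```text
t: 12.75
tool_pos: [0.3759, -0.2374, 0.0523]
tool_rot: [2.552, 1.832, -0.0]
contact_force: [-2.5, 1.4, 5.8]
opening: 0.0669
```

```bash
python3 - <<'E'
from h import *
rem(.3755,-.2368,.052,1.244)
E
```

```text
t 12.75 pos [ 0.3759 -0.2374  0.0523] yaw 1.2449 ztool [-1.e-04 -1.e-04 -1.e+00] F [-2.5  1.4  5.8] open 0.0669 q6 -0.4
UNITS shift [-0.02  0.02 -0.01] turn -0.01
```

>>> {"name": "carry_out", "arguments": {"series": [[0,0,0,0,0,0,1],[0,0,0,0,0,0,1],[0,0,0,0,0,0,1],[0,0,0.9,0,0,0,1],[0,0,1,0,0,0,1],[0,0,1,0,0,0,1],[0.91,0.81,0,0,0,0.9,1],[0.91,0.81,0,0,0,0.9,1],[0.91,0.81,0,0,0,0.9,1],[0.9,0.82,0,0,0,0.9,1],[0.9,0.82,0,0,0,0.9,1],[0,0,0,0,0,0,1]]}}

```text
t: 13.95
tool_pos: [0.4907, -0.1335, 0.1239]
tool_rot: [2.074, 2.359, 0.002]
contact_force: [-0.6, 0.4, -0.1]
opening: 0.0859
```

```bash
python3 - <<'E'
from look import *
rem(.4893,-.1358,.056,1.695)
p=ctrl.get_image("side");cv2.imwrite("pics/s7.png",cv2.resize(p["frame"][190:350,240:440],None,fx=4,fy=4,interpolation=cv2.INTER_CUBIC))
look("e",dict(tub_square=((.3755,-.2368),.0815,1.244,"g")),view=(900,700,1800,1300))
E
```

```text
t 13.95 pos [ 0.4907 -0.1335  0.1239] yaw 1.6992 ztool [ 9.e-04  5.e-04 -1.e+00] F [-0.6  0.4 -0.1] open 0.0859 q6 -0.54
UNITS shift [-0.06 -0.09 -2.72] turn -0.04
tub_square [ 0.3737 -0.2339  1.251 ] res 0.65 n 464
```

View pics/s7.png

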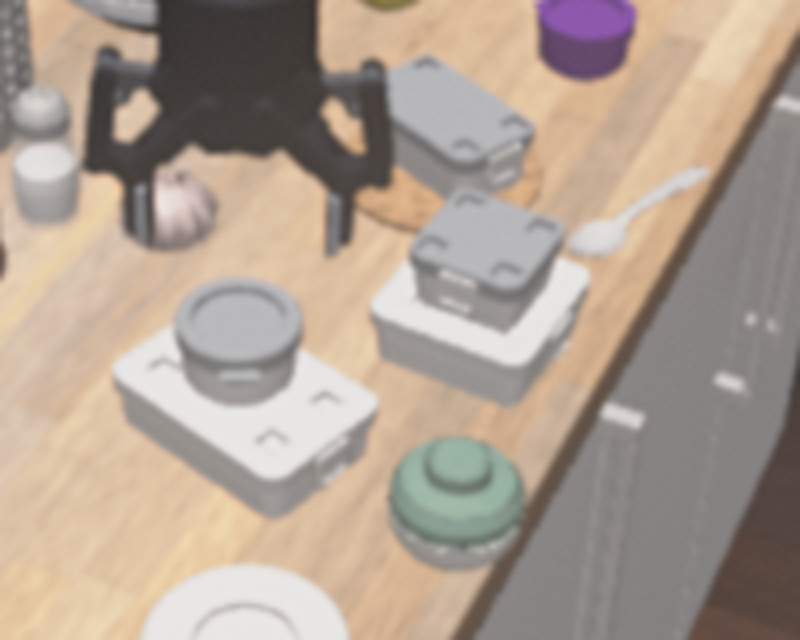

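View pics/look_e.png

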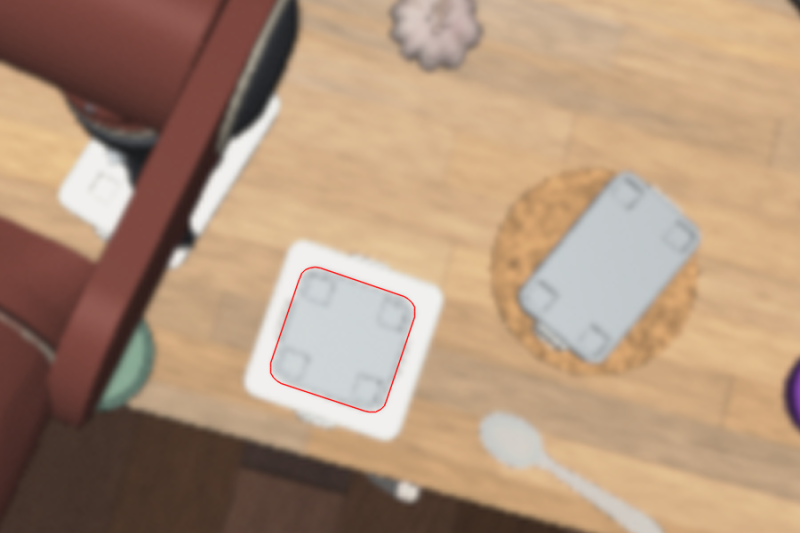

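The square tub sits centred on its box, around (345,340) in the crop. Next is the round tub.

>>> {"name": "carry_out", "arguments": {"series": [[-0.06,-0.09,-0.8,0,0,-0.04,1],[0,0,-1,0,0,0,1],[0,0,-0.6,0,0,0,1],[0,0,-0.32,0,0,0,1],[0,0,0,0,0,0,1],[0,0,0,0,0,0,0],[0,0,0,0,0,0,0],[0,0,0,0,0,0,0],[0,0,0,0,0,0,0],[0,0,0,0,0,0,0]]}}

```text
t: 15.05
tool_pos: [0.4888, -0.1383, 0.0577]
tool_rot: [2.082, 2.348, 0.001]
contact_force: [1.1, -0.2, 6.4]
opening: 0.0645
```

```bash
python3 - <<'E'
from look import *
rem(.4476,.0374,.12,1.695)
p=ctrl.get_image("side");cv2.imwrite("pics/s8.png",cv2.resize(p["frame"][190:350,240:440],None,fx=4,fy=4,interpolation=cv2.INTER_CUBIC))
E
```

```text
t 15.05 pos [ 0.4888 -0.1383  0.0577] yaw 1.6909 ztool [ 0.0032 -0.0017 -1.    ] F [ 1.1 -0.2  6.4] open 0.0645 q6 -0.54
UNITS shift [-1.65  7.03  2.49] turn 0.04
```

View pics/s8.png

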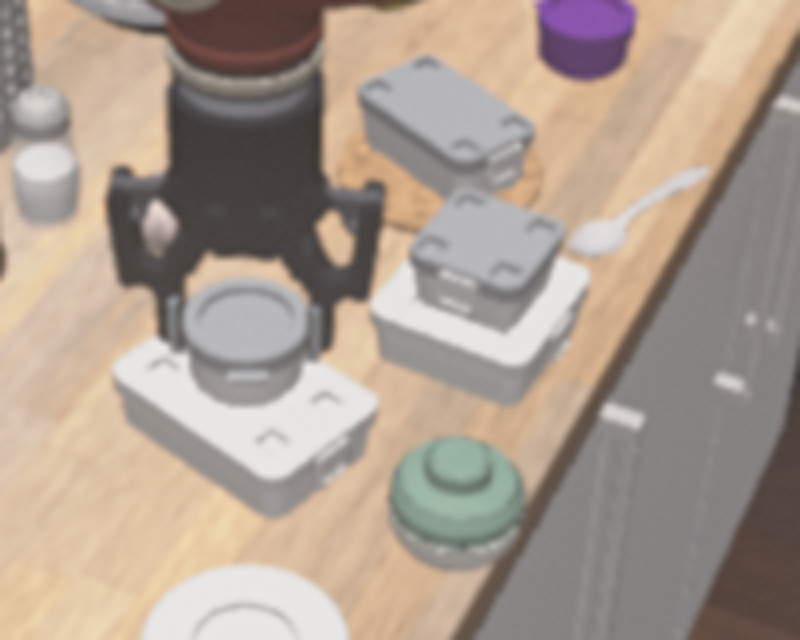

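>>> {"name": "carry_out", "arguments": {"series": [[0,0,0.6,0,0,0,0],[0,0,0.8,0,0,0,0],[-0.23,0.98,0,0,0,0,0],[-0.23,0.99,0,0,0,0,0],[-0.23,0.99,0,0,0,0,0],[-0.23,0.99,0,0,0,0,0],[-0.23,0.99,0,0,0,0,0],[-0.24,0.99,0,0,0,0,0],[-0.24,0.99,-0.3,0,0,0,0],[0,0,-0.7,0,0,0,0],[0,0,0,0,0,0,0],[0,0,0,0,0,0,0]]}}

```text
t: 16.3
tool_pos: [0.4462, 0.0354, 0.0659]
tool_rot: [-2.084, -2.35, 0.001]
contact_force: [0.6, -0.3, -0.9]
opening: 0.064
```

```bash
python3 - <<'E'
from look import *
rem(.448,.0348,.0532,1.695)
p=ctrl.get_image("side");cv2.imwrite("pics/s9.png",cv2.resize(p["frame"][260:420,220:420],None,fx=4,fy=4,interpolation=cv2.INTER_CUBIC))
E
```

```text
t 16.3 pos [0.4462 0.0354 0.0659] yaw 1.6909 ztool [-0.001  0.    -1.   ] F [ 0.6 -0.3 -0.9] open 0.064 q6 -0.21
UNITS shift [ 0.07 -0.02 -0.51] turn 0.04
```

View pics/s9.png

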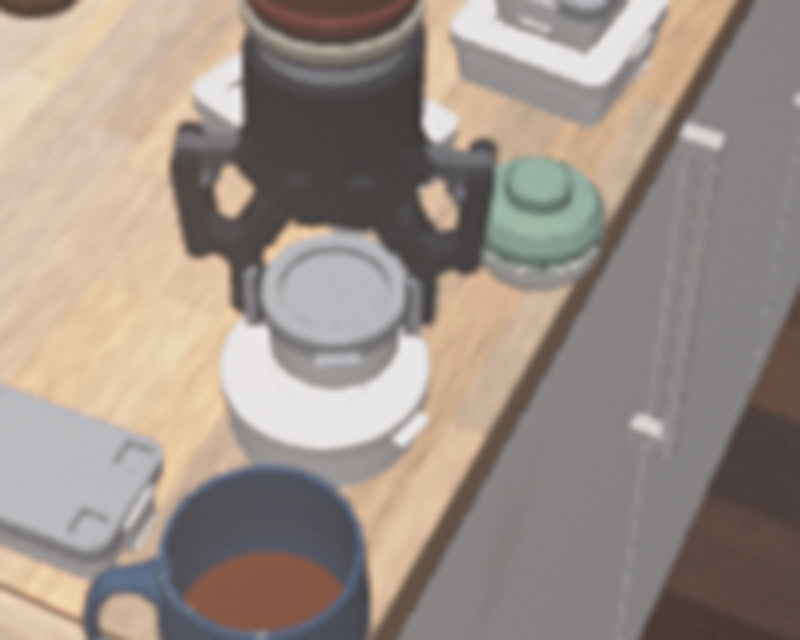

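>>> {"name": "carry_out", "arguments": {"series": [[0.06,-0.02,-0.2,0,0,0,0],[0,0,-0.12,0,0,0,0],[0,0,-0.1,0,0,0,0],[0,0,-0.1,0,0,0,0],[0,0,0,0,0,0,0],[0,0,0,0,0,0,0]]}}

```text
t: 16.95
tool_pos: [0.4488, 0.0348, 0.0533]
tool_rot: [2.084, 2.35, 0.001]
contact_force: [0.9, -0.1, 1.4]
opening: 0.0641
```

```bash
python3 - <<'E'
from look import *
rem(.448,.0348,.0532,1.695)
E
```

```text
t 16.95 pos [0.4488 0.0348 0.0533] yaw 1.6907 ztool [ 1.3e-03 -1.0e-04 -1.0e+00] F [ 0.9 -0.1  1.4] open 0.0641 q6 -0.21
UNITS shift [-0.03 -0.   -0.  ] turn 0.04
```

>>> {"name": "carry_out", "arguments": {"series": [[0,0,-0.08,0,0,0,0],[0,0,-0.04,0,0,0,0],[0,0,0,0,0,0,0]]}}

```text
t: 17.25
tool_pos: [0.449, 0.0348, 0.0529]
tool_rot: [-2.084, -2.351, 0.001]
contact_force: [-9.4, 0.1, 20.2]
opening: 0.064
```

>>> {"name": "carry_out", "arguments": {"series": [[0,0,0,0,0,0,1],[0,0,0,0,0,0,1],[0,0,0,0,0,0,1],[0,0,0.9,0,0,0,1],[0,0,1,0,0,0,1],[0,-0.2,1,0,0,0,1],[-0.07,-1,0,0,0,0.44,1],[-0.07,-1,0,0,0,0.44,1],[-0.07,-1,0,0,0,0.44,1],[-0.07,-1,0,0,0,0.44,1],[-0.07,-1,0,0,0,0.44,1],[-0.07,-1,0,0,0,0.44,1]]}}

```text
t: 18.45
tool_pos: [0.4371, -0.1209, 0.1217]
tool_rot: [-1.754, -2.605, 0.0]
contact_force: [0.2, 1.0, -0.0]
opening: 0.0854
```

>>> {"name": "carry_out", "arguments": {"series": [[-0.07,-1,0,0,0,0.44,1],[-0.07,-1,0,0,0,0.44,1],[-0.07,-1,0,0,0,0.44,1],[-0.07,-1,0,0,0,0.44,1],[-0.07,-1,0,0,0,0.44,1],[-0.07,-1,0,0,0,0.44,1],[-0.07,-1,0,0,0,0.44,1],[-0.07,-1,0,0,0,0.44,1],[-0.07,-1,0,0,0,0.44,1],[-0.07,-1,0,0,0,0.44,1],[0,0,0,0,0,0,1]]}}

```text
t: 19.55
tool_pos: [0.4196, -0.3723, 0.1219]
tool_rot: [-1.149, -2.923, 0.001]
contact_force: [0.1, -0.5, -0.0]
opening: 0.0855
```

```bash
python3 - <<'E'
from look import *
rem(.4185,-.3915,.024,-.706)
p=ctrl.get_image("side");cv2.imwrite("pics/s10.png",cv2.resize(p["frame"][220:400,190:400],None,fx=3.3,fy=3.3,interpolation=cv2.INTER_CUBIC))
look("f",dict(box_oblong=((.4865,-.134),.042,-.553,"w"),tub_round=((.4476,.0374),.0815,None,"g"),tub_square=((.3755,-.2368),.0815,1.244,"g"),box_round=((.4476,.0374),.042,None,"u")))
E
```

```text
t 19.55 pos [ 0.4196 -0.3723  0.1219] yaw 2.3926 ztool [-5.e-04 -3.e-04 -1.e+00] F [ 0.1 -0.5 -0. ] open 0.0855 q6 -1.68
UNITS shift [-0.04 -0.77 -3.91] turn 0.43
box_oblong [ 0.4868 -0.1334 -0.5538] res 0.31 n 648
tub_round [0.4462 0.0364] res 0.53 n 446
tub_square [ 0.3729 -0.2349  1.2262] res 0.61 n 317
box_round [0.4471 0.0365] res 0.15 n 272
```

View pics/s10.png

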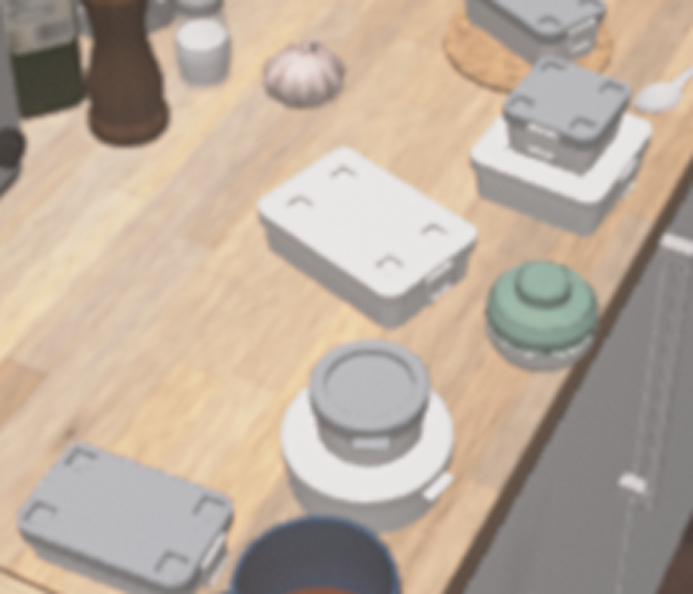

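View pics/look_f.png

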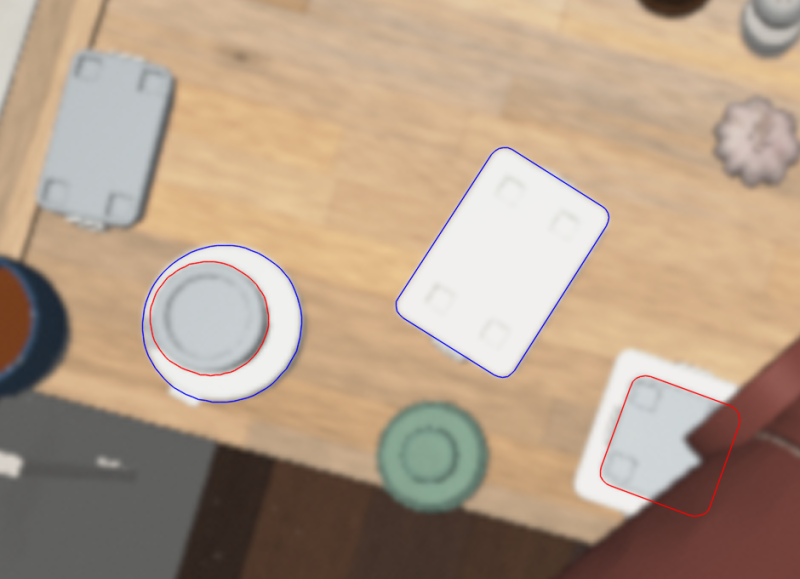

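>>> {"name": "carry_out", "arguments": {"series": [[-0.04,-0.77,0,0,0,0.43,1],[0,0,-1,0,0,0,1],[0,0,-1,0,0,0,1],[0,0,-1,0,0,0,1],[0,0,-0.6,0,0,0,1],[0,0,-0.27,0,0,0,1],[0,0,0,0,0,0,1]]}}

```text
t: 20.35
tool_pos: [0.4189, -0.3884, 0.0247]
tool_rot: [-1.082, -2.948, -0.002]
contact_force: [-1.6, -0.2, 0.6]
opening: 0.0855
```

```bash
python3 - <<'E'
from look import *
rem(.4185,-.3915,.025,-.706)
E
```

```text
t 20.35 pos [ 0.4189 -0.3884  0.0247] yaw 2.4382 ztool [-0.0011  0.0014 -1.    ] F [-1.6 -0.2  0.6] open 0.0855 q6 -1.75
UNITS shift [-0.02 -0.12  0.01] turn -0.03
```

>>> {"name": "carry_out", "arguments": {"series": [[-0.02,-0.12,0,0,0,-0.03,1],[0,0,0,0,0,0,1],[0,0,0,0,0,0,0],[0,0,0,0,0,0,0],[0,0,0,0,0,0,0],[0,0,0,0,0,0,0],[0,0,0,0,0,0,0]]}}

```text
t: 21.05
tool_pos: [0.4193, -0.3935, 0.0268]
tool_rot: [1.086, 2.946, -0.003]
contact_force: [-0.3, -2.2, 6.4]
opening: 0.0627
```

```bash
python3 - <<'E'
from look import *
rem(.4878,-.1337,.09,2.5876)
p=pickle.load(open("f.pkl","rb"))
print(back(p,[[272.45,216.8]],.042))
E
```

```text
t 21.05 pos [ 0.4193 -0.3935  0.0268] yaw 2.4349 ztool [ 0.0014 -0.0024 -1.    ] F [-0.3 -2.2  6.4] open 0.0627 q6 -1.75
UNITS shift [ 2.74 10.39  2.53] turn 1.53
[[ 0.48582089 -0.1338207   0.042     ]]
```

>>> {"name": "carry_out", "arguments": {"series": [[0,0,0.8,0,0,0,0],[0,0,1,0,0,0,0],[0,0,1,0,0,0,0],[0,0,1,0,0,0,0],[0.25,0.94,0,0,0,0.14,0],[0.25,0.94,0,0,0,0.14,0],[0.25,0.94,0,0,0,0.14,0],[0.25,0.94,0,0,0,0.14,0],[0.25,0.94,0,0,0,0.14,0],[0.25,0.94,0,0,0,0.14,0],[0.25,0.94,0,0,0,0.14,0],[0.26,0.94,0,0,0,0.14,0]]}}

```text
t: 22.25
tool_pos: [0.4678, -0.2024, 0.1187]
tool_rot: [-0.919, -3.001, -0.002]
contact_force: [-0.1, 0.5, -2.6]
opening: 0.063
```

>>> {"name": "carry_out", "arguments": {"series": [[0.26,0.94,0,0,0,0.14,0],[0.26,0.94,0,0,0,0.14,0],[0.26,0.94,0,0,0,0.13,0],[0,0,-0.8,0,0,0,0],[0,0,-0.8,0,0,0,0],[0,0,-0.4,0,0,0,0],[0,0,0,0,0,0,0],[0,0,0,0,0,0,0]]}}

```text
t: 23.05
tool_pos: [0.4881, -0.1339, 0.0703]
tool_rot: [-0.859, -3.021, -0.0]
contact_force: [-0.9, -0.3, -2.3]
opening: 0.0631
```

```bash
python3 - <<'E'
from look import *
rem(.489,-.135,.0583,2.5876)
p=ctrl.get_image("side");cv2.imwrite("pics/s11.png",cv2.resize(p["frame"][190:350,220:420],None,fx=4,fy=4,interpolation=cv2.INTER_CUBIC))
E
```

```text
t 23.05 pos [ 0.4881 -0.1339  0.0703] yaw 2.5874 ztool [-8.e-04  5.e-04 -1.e+00] F [-0.9 -0.3 -2.3] open 0.0631 q6 -1.43
UNITS shift [ 0.03 -0.05 -0.48] turn 0.0
```

View pics/s11.png

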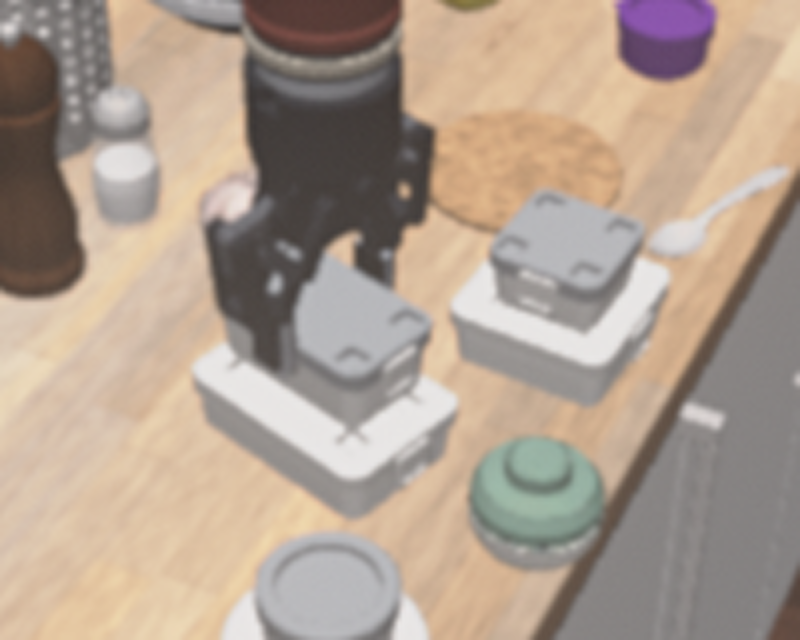

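>>> {"name": "carry_out", "arguments": {"series": [[0.03,-0.05,-0.2,0,0,0,0],[0,0,-0.1,0,0,0,0],[0,0,-0.1,0,0,0,0],[0,0,-0.1,0,0,0,0],[0,0,0,0,0,0,0],[0,0,0,0,0,0,0]]}}

```text
t: 23.7
tool_pos: [0.4894, -0.1352, 0.0585]
tool_rot: [0.859, 3.022, -0.0]
contact_force: [-0.8, 0.0, 0.8]
opening: 0.0629
```

```bash
python3 - <<'E'
from look import *
rem(.489,-.135,.0583,2.5876)
E
```

```text
t 23.7 pos [ 0.4894 -0.1352  0.0585] yaw 2.5878 ztool [ 3.e-04 -3.e-04 -1.e+00] F [-0.8  0.   0.8] open 0.0629 q6 -1.43
UNITS shift [-0.01  0.01 -0.01] turn -0.0
```

>>> {"name": "carry_out", "arguments": {"series": [[0,0,-0.08,0,0,0,0],[0,0,-0.04,0,0,0,0],[0,0,0,0,0,0,0]]}}

```text
t: 24.0
tool_pos: [0.4899, -0.1354, 0.0582]
tool_rot: [-0.858, -3.022, 0.001]
contact_force: [-7.8, 4.1, 16.9]
opening: 0.0627
```

>>> {"name": "carry_out", "arguments": {"series": [[0,0,0,0,0,0,1],[0,0,0,0,0,0,1],[0,0,0,0,0,0,1],[0,0,0.9,0,0,0,1],[0,0,1,0,0,0,1],[0,0,1,0,0,0,1],[0,-1,0,0,0,0.35,1],[0,-1,0,0,0,0.35,1],[0,-1,0,0,0,0.35,1],[0,-1,0,0,0,0.35,1],[0,-1,0,0,0,0.35,1],[0,-1,0,0,0,0.35,1]]}}

```text
t: 25.2
tool_pos: [0.489, -0.2861, 0.127]
tool_rot: [-0.535, -3.095, -0.0]
contact_force: [-0.1, -0.1, -0.5]
opening: 0.0853
```

```bash
python3 - <<'E'
from look import *
rem(.562,.114,.13,2.94)
look("g",dict(box_round=((.4476,.0374),.042,None,"u"),tub_deep=((.4868,-.1334),.0855,-.554,"g"),tub_round=((.4476,.0374),.0815,None,"g"),tub_square=((.3755,-.2368),.0815,1.244,"g"),tub_shallow=((.5609,.1127),.038,-.22,"g")))
p=pickle.load(open("g.pkl","rb"));im=p["frame"]
a=cv2.resize(im[145:220,125:190],None,fx=8,fy=8,interpolation=cv2.INTER_CUBIC);cv2.imwrite("pics/sh.png",a)
a=cv2.resize(im[180:250,230:300],None,fx=8,fy=8,interpolation=cv2.INTER_CUBIC);cv2.imwrite("pics/dp.png",a)
E
```

```text
t 25.2 pos [ 0.489  -0.2861  0.127 ] yaw 2.7991 ztool [-3.e-04  3.e-04 -1.e+00] F [-0.1 -0.1 -0.5] open 0.0853 q6 -1.89
UNITS shift [ 2.92 16.    0.12] turn 1.41
box_round [0.4473 0.0366] res 0.16 n 316
tub_deep [ 0.4888 -0.1374 -0.5456] res 1.06 n 232
tub_round [0.446  0.0361] res 0.57 n 436
tub_square [ 0.3755 -0.2368  1.244 ] res nan n 0
tub_shallow [ 0.5619  0.1139 -0.201 ] res 1.14 n 569
  return _methods._mean(a, axis=axis, dtype=dtype,
  ret = ret.dtype.type(ret / rcount)
```

View pics/look_g.png

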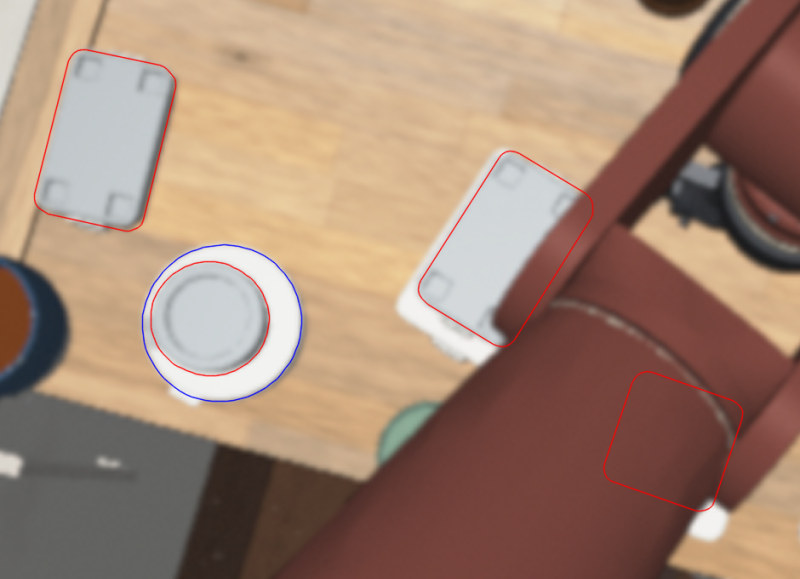

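View pics/sh.png

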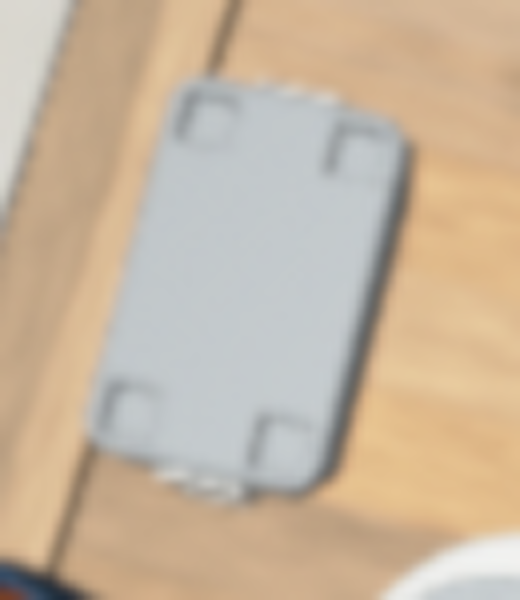

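View pics/dp.png

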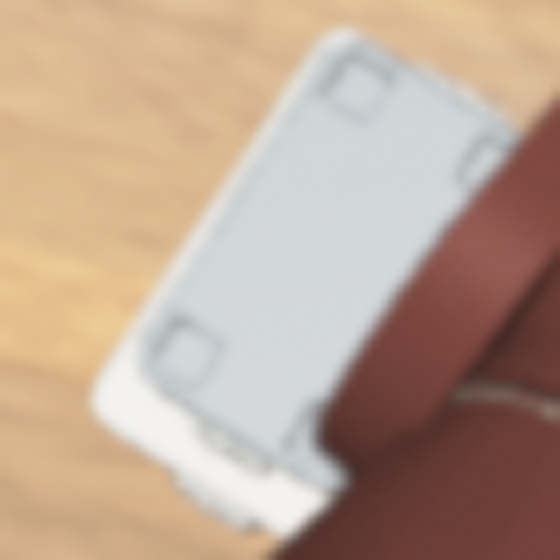

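```bash
python3 - <<'E'
from look import *
p=pickle.load(open("g.pkl","rb"))
def proc(px,model,z):
    W=back(p,px,z)[:,:2];c=W.mean(0);mc=model.mean(0);A=W-c;M=model-mc
    th=np.arctan2((M[:,0]*A[:,1]-M[:,1]*A[:,0]).sum(),(M*A).sum())
    R=np.array([[np.cos(th),-np.sin(th)],[np.sin(th),np.cos(th)]])
    print(np.round(c-R@mc,4),round(th,3),"res mm",np.round((A-M@R.T)*1000,1).tolist())
q=np.array([[209,122],[357,150],[133,409],[281,443]])
px=(q+.5)/8-.5+[125,145]
proc(px,np.array([[.04,.02],[.04,-.02],[-.04,.02],[-.04,-.02]]),.038)
q=np.array([[360,85],[187,352]]);px=(q+.5)/8-.5+[230,180]
proc(px,np.array([[.04,.02],[-.04,.02]]),.0855)
# refined hollow corner response: template = dark ring
im=cv2.resize(p["frame"],None,fx=8,fy=8,interpolation=cv2.INTER_CUBIC)
def ov(n,x,y,th,z,tag,crop):
    v=im.copy();c,s=np.cos(th),np.sin(th);R=np.array([[c,-s],[s,c]])
    for sx in(1,-1):
        for sy in(1,-1):
            sq=np.array([[1,1],[-1,1],[-1,-1],[1,-1]])*.0065+[sx*.04,sy*.02]
            P=proj(p,np.c_[sq@R.T+[x,y],np.full(4,z)]);cv2.polylines(v,[np.round((P+.5)*8-.5).astype(int)],True,(0,0,255),1,cv2.LINE_AA)
    s_=SH[n]@R.T+[x,y];P=proj(p,np.c_[s_,np.full(len(s_),z)]);cv2.polylines(v,[np.round((P+.5)*8-.5).astype(int)],True,(255,0,0),1,cv2.LINE_AA)
    x0,y0,x1,y1=np.array(crop)*8;cv2.imwrite(f"pics/ov_{tag}.png",v[y0:y1,x0:x1])
ov("tub_shallow",.5609,.1125,-.215,.038,"sh",(125,145,190,220))
ov("tub_deep",.4868,-.1334,-.554,.0855,"dp",(230,180,300,250))
E
```

```text
[0.5628 0.113 ] -0.208 res mm [[-0.9, -0.2], [0.4, 0.1], [0.4, -0.3], [0.1, 0.4]]
[ 0.4889 -0.1355] -0.553 res mm [[0.1, -0.1], [-0.1, 0.1]]
```

View pics/ov_sh.png

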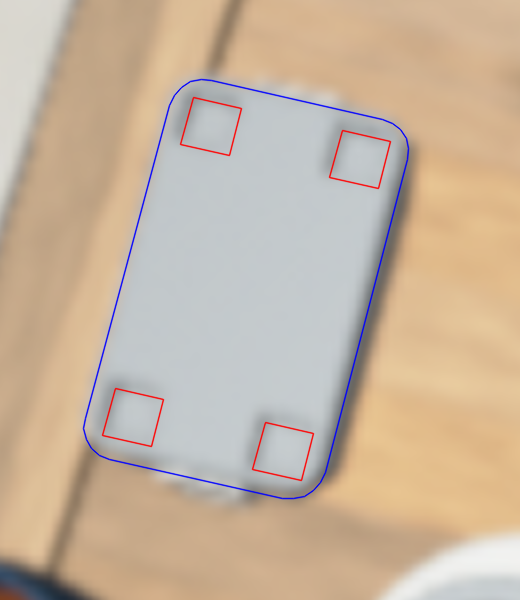

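View pics/ov_dp.png

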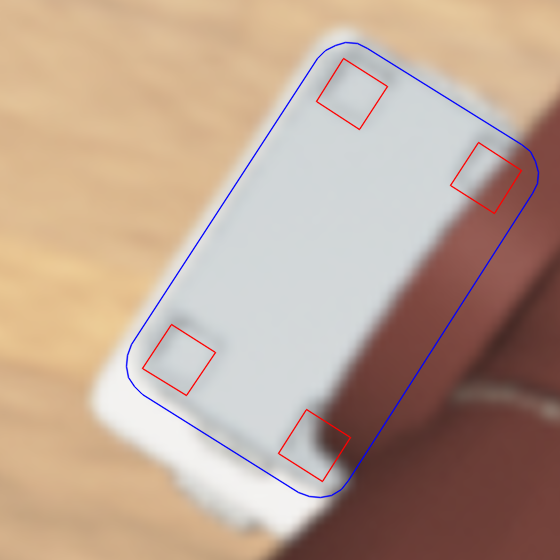

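>>> {"name": "carry_out", "arguments": {"series": [[0.18,1,0,0,0,0.08,1],[0.18,1,0,0,0,0.08,1],[0.18,1,0,0,0,0.08,1],[0.18,1,0,0,0,0.08,1],[0.18,1,0,0,0,0.08,1],[0.18,1,0,0,0,0.08,1],[0.18,1,0,0,0,0.08,1],[0.18,1,0,0,0,0.08,1],[0.18,1,0,0,0,0.08,1],[0.18,1,0,0,0,0.08,1],[0.18,1,0,0,0,0.08,1],[0.18,1,0,0,0,0.08,1]]}}

```text
t: 26.45
tool_pos: [0.5431, 0.0161, 0.1271]
tool_rot: [-0.388, -3.117, -0.0]
contact_force: [-0.2, -0.7, 0.0]
opening: 0.0856
```

>>> {"name": "carry_out", "arguments": {"series": [[0.2,1,0,0,0,0.09,1],[0.2,1,0,0,0,0.09,1],[0.2,1,0,0,0,0.09,1],[0.18,0.96,0,0,0,0.08,1],[0,0,-0.8,0,0,0,1],[0,0,-0.8,0,0,0,1],[0,0,0,0,0,0,1],[0,0,0,0,0,0,1]]}}

```text
t: 27.25
tool_pos: [0.5622, 0.1139, 0.0871]
tool_rot: [-0.334, -3.122, 0.0]
contact_force: [0.0, -0.4, 0.8]
opening: 0.0854
```

```bash
python3 - <<'E'
from look import *
rem(.5625,.113,.010,2.93)
p=ctrl.get_image("top");pickle.dump(p,open("h.pkl","wb"))
im=cv2.resize(p["frame"],None,fx=8,fy=8,interpolation=cv2.INTER_CUBIC)
cv2.imwrite("pics/dp2.png",im[180*8:250*8,230*8:305*8])
cv2.imwrite("pics/top_h.png",p["frame"])
s=ctrl.get_image("side");cv2.imwrite("pics/s12.png",cv2.resize(s["frame"][300:440,170:340],None,fx=4,fy=4,interpolation=cv2.INTER_CUBIC))
E
```

```text
t 27.25 pos [0.5622 0.1139 0.0871] yaw 2.9286 ztool [-1.3e-03 -1.0e-04 -1.0e+00] F [ 0.  -0.4  0.8] open 0.0854 q6 -1.29
UNITS shift [ 0.01 -0.04 -3.08] turn 0.01
```

View pics/dp2.png

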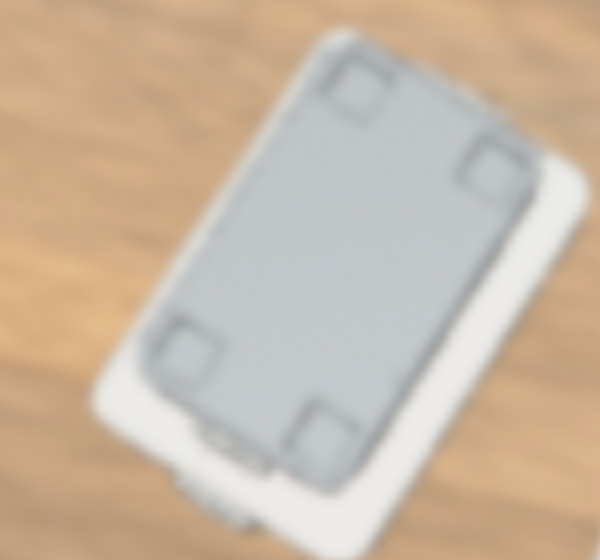

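View pics/s12.png

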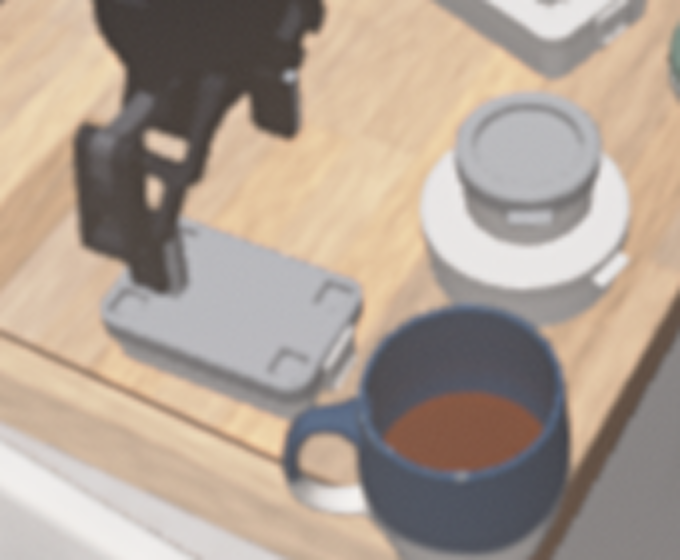

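>>> {"name": "carry_out", "arguments": {"series": [[0.01,-0.04,-1,0,0,0,1],[0,0,-1,0,0,0,1],[0,0,-0.6,0,0,0,1],[0,0,-0.3,0,0,0,1],[0,0,-0.16,0,0,0,1],[0,0,0,0,0,0,1],[0,0,0,0,0,0,1]]}}

```text
t: 28.05
tool_pos: [0.5639, 0.113, 0.0122]
tool_rot: [0.333, 3.122, 0.001]
contact_force: [0.1, -1.2, -0.3]
opening: 0.0853
```

```bash
python3 - <<'E'
from look import *
rem(.5625,.113,.010,2.93)
p=pickle.load(open("h.pkl","rb"))
q=np.array([[360,85],[498,170],[187,352],[322,432]])
px=(q+.5)/8-.5+[230,180];z=.0855
model=np.array([[.04,.02],[.04,-.02],[-.04,.02],[-.04,-.02]])
W=back(p,px,z)[:,:2];c=W.mean(0);A=W-c;M=model
th=np.arctan2((M[:,0]*A[:,1]-M[:,1]*A[:,0]).sum(),(M*A).sum());R=np.array([[np.cos(th),-np.sin(th)],[np.sin(th),np.cos(th)]])
print(np.round(c,4),round(th,3),np.round((A-M@R.T)*1000,1).tolist())
E
```

```text
t 28.05 pos [0.5639 0.113  0.0122] yaw 2.9288 ztool [ 1.9e-03  1.0e-04 -1.0e+00] F [ 0.1 -1.2 -0.3] open 0.0853 q6 -1.29
UNITS shift [-0.05  0.   -0.09] turn 0.01
[ 0.4891 -0.1357] -0.559 [[-0.1, 0.4], [-0.2, -0.6], [-0.5, 0.1], [0.9, 0.2]]
```

>>> {"name": "carry_out", "arguments": {"series": [[-0.04,0,-0.06,0,0,0.01,0],[0,0,0,0,0,0,0],[0,0,0,0,0,0,0],[0,0,0,0,0,0,0],[0,0,0,0,0,0,0],[0,0,0,0,0,0,0]]}}

```text
t: 28.65
tool_pos: [0.5627, 0.1128, 0.0105]
tool_rot: [0.332, 3.122, -0.0]
contact_force: [-0.5, -1.5, 5.3]
opening: 0.0633
```

```bash
python3 - <<'E'
from look import *
rem(.489,-.1355,.15,-.556)
E
```

```text
t 28.65 pos [0.5627 0.1128 0.0105] yaw 2.9299 ztool [ 1.5e-03 -2.0e-04 -1.0e+00] F [-0.5 -1.5  5.3] open 0.0633 q6 -1.29
UNITS shift [-2.95 -9.93  5.58] turn -3.44
```

>>> {"name": "carry_out", "arguments": {"series": [[0,0,0.7,0,0,0,0],[0,0,1,0,0,0,0],[0,0,1,0,0,0,0],[0,0,1,0,0,0,0],[0,0,0.7,0,0,0,0],[-0.29,-0.99,0,0,0,-0.34,0],[-0.29,-0.99,0,0,0,-0.34,0],[-0.29,-0.99,0,0,0,-0.34,0],[-0.29,-0.99,0,0,0,-0.34,0],[-0.29,-0.99,0,0,0,-0.34,0],[-0.3,-0.99,0,0,0,-0.35,0],[-0.3,-0.99,0,0,0,-0.35,0]]}}

```text
t: 29.85
tool_pos: [0.5093, -0.0608, 0.1181]
tool_rot: [-0.705, -3.059, -0.001]
contact_force: [0.2, 0.4, -1.9]
opening: 0.063
```

>>> {"name": "carry_out", "arguments": {"series": [[-0.3,-1,0,0,0,-0.35,0],[-0.3,-1,0,0,0,-0.35,0],[-0.3,-1,0,0,0,-0.34,0],[0,0,-0.4,0,0,0,0],[0,0,-0.3,0,0,0,0],[0,0,0,0,0,0,0],[0,0,0,0,0,0,0]]}}

```text
t: 30.55
tool_pos: [0.4878, -0.1343, 0.1011]
tool_rot: [-0.859, -3.02, -0.001]
contact_force: [0.3, 0.4, -2.1]
opening: 0.0631
```

```bash
python3 - <<'E'
from look import *
rem(.4892,-.1354,.0915,-.556)
p=ctrl.get_image("side");cv2.imwrite("pics/s13.png",cv2.resize(p["frame"][190:350,220:420],None,fx=4,fy=4,interpolation=cv2.INTER_CUBIC))
E
```

```text
t 30.55 pos [ 0.4878 -0.1343  0.1011] yaw 2.5871 ztool [-0.0017  0.001  -1.    ] F [ 0.3  0.4 -2.1] open 0.0631 q6 -1.43
UNITS shift [ 0.06 -0.05 -0.38] turn -0.02
```

View pics/s13.png

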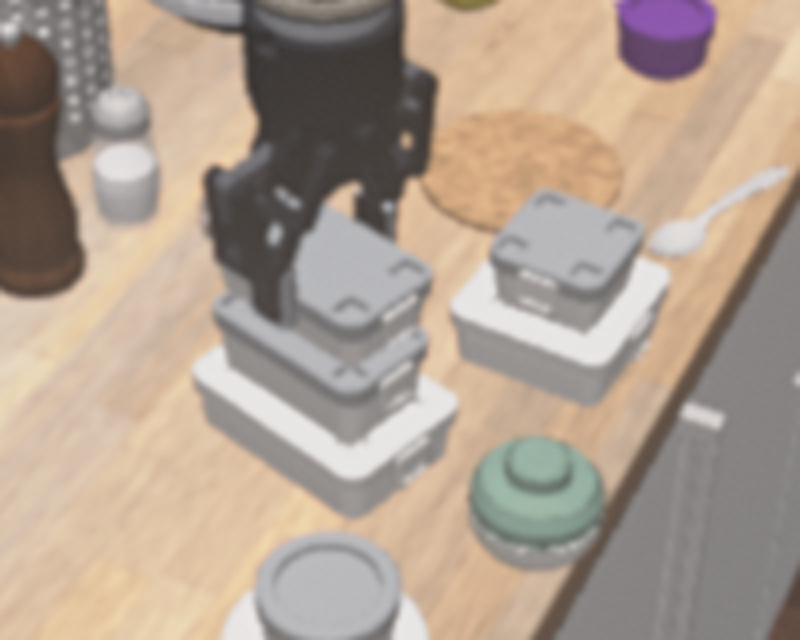

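>>> {"name": "carry_out", "arguments": {"series": [[0.05,-0.04,-0.15,0,0,0,0],[0,0,-0.1,0,0,0,0],[0,0,-0.1,0,0,0,0],[0,0,-0.06,0,0,0,0],[0,0,0,0,0,0,0],[0,0,0,0,0,0,0]]}}

```text
t: 31.2
tool_pos: [0.4894, -0.1364, 0.0918]
tool_rot: [0.862, 3.021, -0.0]
contact_force: [0.5, -0.3, -1.8]
opening: 0.0629
```

```bash
python3 - <<'E'
from look import *
rem(.4892,-.1354,.0915,-.556)
E
```

```text
t 31.2 pos [ 0.4894 -0.1364  0.0918] yaw 2.5858 ztool [ 0.e+00 -1.e-04 -1.e+00] F [ 0.5 -0.3 -1.8] open 0.0629 q6 -1.43
UNITS shift [-0.01  0.04 -0.01] turn -0.0
```

>>> {"name": "carry_out", "arguments": {"series": [[0,0.02,-0.08,0,0,0,0],[0,0,-0.08,0,0,0,0],[0,0,0,0,0,0,0],[0,0,0,0,0,0,0]]}}

```text
t: 31.6
tool_pos: [0.4901, -0.1365, 0.0909]
tool_rot: [0.861, 3.02, -0.002]
contact_force: [-7.5, 1.8, 14.2]
opening: 0.0628
```

```bash
python3 - <<'E'
from look import *
rem(.4892,-.1354,.0915,-.556)
E
```

```text
t 31.6 pos [ 0.4901 -0.1365  0.0909] yaw 2.5859 ztool [ 3.0e-04 -1.2e-03 -1.0e+00] F [-7.5  1.8 14.2] open 0.0628 q6 -1.43
UNITS shift [-0.03  0.04  0.02] turn -0.0
```

>>> {"name": "carry_out", "arguments": {"series": [[0,0,0,0,0,0,1],[0,0,0,0,0,0,1],[0,0,0,0,0,0,1],[0,0,0.8,0,0,0,1],[0,0,1,0,0,0,1],[0,0,1,0,0,0,1],[-0.3,-1,0,0,0,0,1],[-0.3,-1,0,0,0,0,1],[-0.3,-1,0,0,0,0,1],[-0.3,-1,0,0,0,0,1],[-0.3,-1,0,0,0,0,1],[-0.3,-1,0,0,0,0,1]]}}

```text
t: 32.8
tool_pos: [0.4439, -0.2867, 0.1574]
tool_rot: [-0.862, -3.021, -0.0]
contact_force: [0.3, 0.1, 0.1]
opening: 0.0854
```

>>> {"name": "carry_out", "arguments": {"series": [[-0.4,-1,0,0,0,0,1],[-0.4,-1,0,0,0,0,1],[-0.4,-1,0,0,0,0,1],[-0.4,-1,0,0,0,0,1],[-0.4,-1,0,0,0,0,1],[-0.4,-1,0,0,0,0,1],[-0.4,-1,0,0,0,0,1],[-0.4,-1,0,0,0,0,1],[-0.4,-1,0,0,0,0,1],[-0.4,-1,0,0,0,0,1],[0,0,0,0,0,0,1]]}}

```text
t: 33.9
tool_pos: [0.343, -0.5382, 0.1573]
tool_rot: [-0.866, -3.019, 0.001]
contact_force: [0.3, 0.6, 0.4]
opening: 0.085
```

```bash
python3 - <<'E'
from look import *
rem(.3,-.5,.15,0)
look("z",dict(box_oblong=((.4866,-.1336),.042,-.554,"u"),tub_shallow=((.4875,-.1345),.119,-.554,"g"),box_round=((.4476,.0374),.042,None,"u"),tub_round=((.4476,.0374),.0815,None,"g"),box_square=((.3751,-.2366),.042,-.327,"u"),tub_square=((.3755,-.2368),.0815,1.244,"g")))
s=ctrl.get_image("side");cv2.imwrite("pics/s14.png",cv2.resize(s["frame"][200:400,240:420],None,fx=3,fy=3,interpolation=cv2.INTER_CUBIC))
for k in ("kitchen_timer",):
    print([(np.round(np.array(d["position"])*[640,480],1).tolist(),round(d["p"],2)) for d in ctrl.mark_of(s,k)])
E
```

```text
t 33.9 pos [ 0.343  -0.5382  0.1573] yaw 2.5829 ztool [-5.e-04 -5.e-04 -1.e+00] F [0.3 0.6 0.4] open 0.085 q6 -2.13
UNITS shift [-1.72  1.53 -0.29] turn 5.59
box_oblong [ 0.4877 -0.1332 -0.5501] res 0.22 n 172
tub_shallow [ 0.4871 -0.1374 -0.5446] res 0.31 n 582
box_round [0.4469 0.0363] res 0.18 n 237
tub_round [0.4463 0.0364] res 0.35 n 461
box_square [ 0.3751 -0.2366 -0.3256] res 0.35 n 614
tub_square [ 0.3737 -0.234   1.2442] res 0.47 n 468
[([354.9, 321.0], 0.56), ([299.4, 350.4], 0.47)]
```

View pics/s14.png

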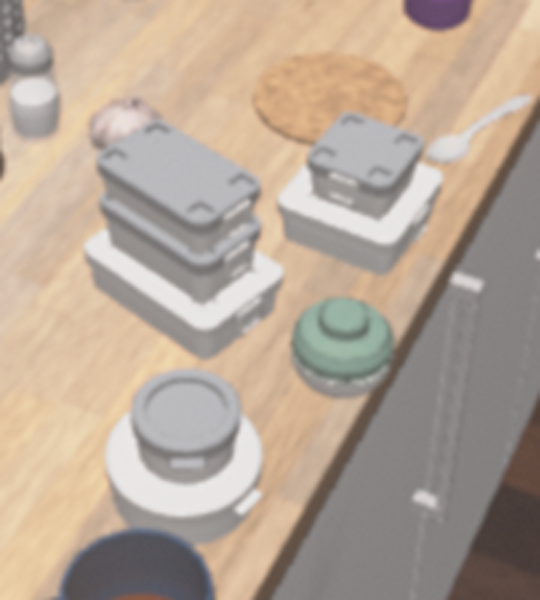

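View pics/look_z.png

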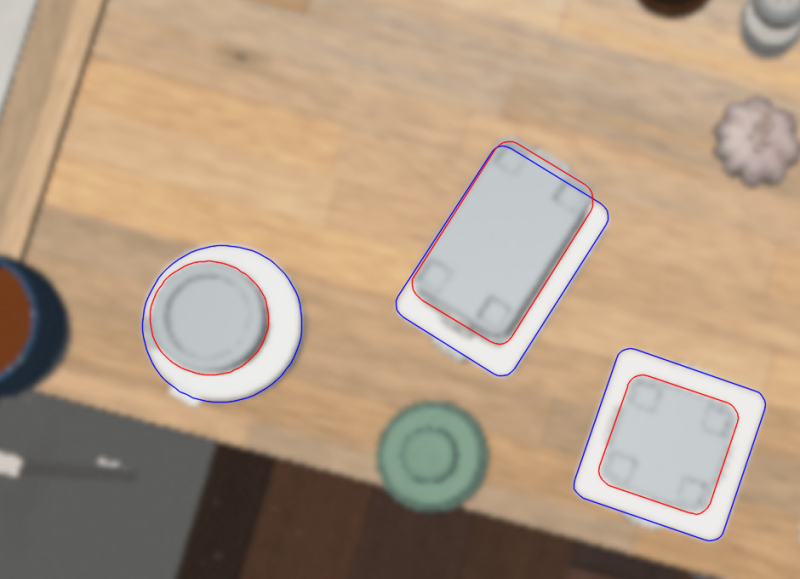

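```bash
python3 -c "
from station import ctrl
print(ctrl.finish_job())"
```

```text
the job is handed in; nothing more can be done
None
```

I handed the job in at about 34 s of the 128 s allowed. The deep tub waited on the cork mat while I moved the square tub to the square box and the round tub to the round box. The deep tub then went on the oblong box and the shallow tub on the deep one. No verdict was reported.

- **Pressed home:** each tub reached its seated height, within about 1 mm of what I expected. It bottomed out there with an upward contact force of 6 to 20 N, the lowest on the square tub at about 6 N. Each tub was about 4.5 mm below the height it would have had if its feet were resting on the lid.
- **Final pictures:** all four tubs look upright and in place, and the gripper is open and clear. The timer is within about 1.5 pixels of where it started in the side view.
- **Centres, from the top camera:**

| Tub | Offset from the thing below |
|---|---|
| Round | under 1 mm |
| Square | about 3 mm |
| Shallow | about 4 mm from the oblong box; about 2.6 mm from the deep tub |
| Deep | about 3 mm from the oblong box |

- **Where the checks disagreed:** the outlines and the lid hollows differed by 2 to 3 mm on where the tubs were. For the deep tub, the arm's own position put the offset at about 1 mm, against 3 mm from the camera. Some of this is probably errors in picking out the lid edges. The offsets measured are slightly larger than the 2.5 mm play in the hollows, but inside the 7 mm limit.

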